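# Back off the ratchet keeper of the track rack

### The job

Free the track pieces in the oak rack: throw the yellow pawl right back off the ratchet wheel, then wind the wheel backwards (anticlockwise seen from above) by its black crank knob until you feel the keeper bar come up snug against the rubber stop hidden in the grey end block, without forcing it. Leave the bar resting against that stop, lay the pawl back down on the wheel's teeth and let go. Never force the wheel against the pawl, and leave the track pieces, the toys and the tray where they are.

Things in the scene. Friction and masses are not known exactly. Their poses are not given: they have to be found in the camera images.
- rack: fixed oak board, 150 (x) by 440 (y), 14 thick, carrying all parts below. Origin: on the ratchet wheel's axle at table height, z up. Its +y end has the slotted comb (y 126 to 203, 38 high) with the upright tracks (tops 81 above the table), its -y end the grey end block, its +x side the pawl. 'Rack x', 'rack y' below are its axes, from its origin, in mm.
- wheel: ratchet wheel lying flat on an upright axle at the rack's origin (origin on the axle at table height): disc 106 dia., top 44 above the table, 12 brass crown teeth 7 high near the rim. Backwards = anticlockwise from above. Its red crank arm (top 72 above the table) points 95 degrees anticlockwise of the wheel's own x. With the pawl down it goes back one tooth (30 degrees) at most.
- wheel_axle (a point): top of the axle, 74 above the table. Wheel angle = its yaw from the rack's: at the start 0 to 0.5 rad; it grows backwards and meets the hidden stop between 1.5 and 2.7 rad. The wheel is stiff: winding takes about 0.3 N m, 6 N along the path at the knob (2 to 5 N still reads there when you pause), and this friction holds it wherever it is left.
- knob_grip (a point): on the axis of the black crank knob, 98 above the table, the height to grip. Upright cylinder 20 dia., 72 to 120 above the table, 55 from the axle; it spins freely on its pin, so a gripper can carry it round the 55 mm circle without turning itself.
- pawl: yellow pawl bar, 66 x 10 x 9, over the teeth on the rack's +x side. Origin on its hinge (rack x 46, rack y 62, 62 above the table; hinge axis along rack x). Down, it points from the hinge to rack -y, z axis upright (tilt up to 0.13 rad on a tooth). It lifts up and over towards rack +y, to a stop at 2.1 rad. 50 g, no spring: beyond about 1.5 rad it falls open to 2.1, before that it falls down.
- pawl_grip (a point): on the axis of the pawl's red handle pin, the place to grip: pin 10 dia., along rack x from rack x 46 to 106, fixed to the pawl; the point is x 35, y -45, z +8 from the hinge in the pawl's axes, 70 above the table when down. Grip across rack y from above; it may turn between the fingers while carried round the hinge on a 46 mm radius.
- bar: steel keeper bar, 16 x 12, along rack y at rack x -28, 16 to 28 above the table (origin: on its underside, at first beside the axle), with a red and black pad by the tracks. Geared to the wheel: 20 mm towards rack -y for each radian backwards. Its tail runs in the end block. Not to be handled.
- end_block: grey block, 50 x 90 x 34, on the board's -y end (origin: centre of its underside, 14 above the table). Inside, out of sight, an adjustable rubber stop meets the bar's tail at 30 to 54 mm of bar travel. The rubber gives 1 mm per 4 N, 9 mm at most.
- block_mouth (a point): middle of the end block's face where the bar enters. By feel: after contact the force along the knob's path rises above the steady friction by about 0.5 N for each mm of knob travel. Snug is 3 to 22 N on the bar, that is a rise of about 1 to 8 N at the knob; aim at about 3 to 4 N. On letting go the friction keeps up to about 15 N on the bar.
- pier: orange silicone bridge pier, 60 x 50 x 71 high, loose bystander, origin centre of its underside
- tender: green open tender, 100 x 42 x 52 high, loose bystander, origin centre of its underside
- shunter: black rubber-wheeled shunter, 110 x 48 x 65 high, loose bystander, origin centre of its underside
- tray: stack of three translucent trays, 200 x 150 x 141 high, one loose body, bystander, origin centre of its underside
- track1: loose curved wooden track piece standing as an arch in slot 1 of the comb (1 nearest the wheel), 166 x 12 x 67 high, bystander, origin at the middle of its feet
- track2: loose curved wooden track piece standing as an arch in slot 2 of the comb (1 nearest the wheel), 166 x 12 x 67 high, bystander, origin at the middle of its feet
- track3: loose curved wooden track piece standing as an arch in slot 3 of the comb (1 nearest the wheel), 166 x 12 x 67 high, bystander, origin at the middle of its feet

How it is judged:
On the way, in this order (a step that is already met when the one before it is completed fails the run):
1. the pawl is thrown back, past upright (angle between pawl's own z axis and vertical above 1.7 rad), for 0.2 s.
2. the wheel is wound back until the bar presses on the hidden stop with at least 3 N (contact force between bar and end_block above 3 N), for 0.3 s.
At the end, for the whole second after the job is handed in: The bar still bears on the rubber stop in the end block (over 1.5 N, kept by the wheel's friction), the pawl lies down on the teeth (tilt under 0.2 rad), wheel and pawl are at rest (contact force between bar and end_block above 1.5 N and angle between pawl's own z axis and vertical below 0.2 rad and angular speed of wheel below 0.05 rad/s and angular speed of pawl below 0.1 rad/s); the robot touches nothing.
It fails at once if the bar is forced against the stop (over 22 N) (contact force between bar and end_block above 22 N).
It fails at once if the wheel is forced against the pawl (over 25 N) (contact force between wheel and pawl above 25 N).
It fails at once if a track piece, toy or the tray is shifted by more than 20 mm (distance of any of pier, tender, shunter, tray, track1, track2, track3 from where it was at the start of the episode above 0.02 m).
It also fails if it takes over 72 s, if anything falls off the work surface, if the arm or the gripper's body presses on something with over 40 N, if the wrist force passes 120 N, or if a joint passes its speed limit or range.

### The arm

A 6-joint arm with a two-finger parallel gripper is mounted at the origin on the work surface. World frame = base frame: x ahead of the robot, y to its left, z up, the work surface at z = 0. Lengths are in m, angles in rad, forces in N, time in s.
With the tool pointing down it reaches from about 0.25 to 0.775 m from the base axis. Payload 4 kg.
Tool frame: the origin (TCP) lies between the finger pads; the fingertips stand 14 mm ahead of it and the grasp point (between the pads) lies 5 mm behind it (robot.tips_ahead is the distance from the TCP to the fingertips, in m); z points along the fingers, y is the direction in which the jaws open and shut (so a half turn about z gives the same grasp; the last joint's range is limited). The gripper opens to 94 mm and grips with 3 to 60 N. Pads are 16 mm wide; open, the fingers measure 119 mm over their backs; the gripper's body (75 mm by 177 mm) begins 78 mm behind the grasp point.
Start: joints at [-1.251, 0.087, 1.371, -0, 1.684, -0.103], TCP at [0.226, -0.502, 0.2] pointing down, gripper open.
Joint ranges: [-3.1, 3.1], [-0.76, 2.03], [0.27, 2.55], [-1.08, 4.22], [0.17, 2.65], [-2.57, 2.57]. Speed limits (rad/s): [2.79, 2.79, 3.14, 3.14, 3.14, 3.14].

### API

Orientations are given as [roll, pitch, yaw] about the fixed x, y, z axes, in that order (R = Rz(yaw) Ry(pitch) Rx(roll)).
In Python, from bench import robot, optics, job gives the robot as it stands.
- The arm moves only by the tool apply_moves, never from a script. Its argument "moves" is a list of rows, each a list of 3 entries, a list of its own where there are three numbers: the shift along the tool's x, y, z in cm, then the turn, a rotation vector about the tool's x, y, z in rad, then the opening, from 0 (shut) to 1 (fully open). In form: [[[tx, ty, tz], [rx, ry, rz], grip], ...]. A call has exactly 10 rows; each row is the pose to reach, as a shift and turn from the pose commanded when the call began, along the tool's axes at that moment; what a row does not reach only later rows make up. A row lasts 1/12 s, in which the tool goes at most 41.7 mm and 7.16 degrees, less where a joint would pass 70% of its speed; a pose out of reach is approached as far as the arm can. A call with a gripper value outside its range is refused whole. The fingers move at their own pace and stop on an object; the grip force is fixed at half the most. Time passes only in rows, so rows that repeat a pose let the fingers close, or fill a call up. It gives the time, the measured TCP pose, the force and the opening at its end, in the units of the state.
- robot.get_obs(): the state, without advancing time (a new reading comes with each control period).
- optics.snapshot(name): name is "scene" or "top" or "wrist"; returns the picture (480x640x3 uint8, red, green, blue); there is no depth.
- optics.get_calibration(name): a dict with "fx", "fy", "cx", "cy" (pixels), "k1" (the pictures are not rectified: a ray, as slopes to the right and down, at radius r is drawn at 1 + k1 r^2 times it, then the intrinsics apply), "rvec" (rotation vector, rad) and "tvec" (3), from world to camera coordinates, as OpenCV has them. Camera axes: x right, y down, z forward; pixel columns grow to the right and rows downward; lengths in m; the calibration is good to about 2 mm. A picture is of the moment at which its call begins: read the wrist's pose just before it. get_calibration takes no time and is no camera call; for the wrist camera it gives the pose at the moment of the call.
- job.close_job(): hands the job in, once; it reports no verdict.
The state is a dict: "time": time; "joint_positions": joint angles; "qvel": joint speeds; "joint_torque": joint torques, N m; "tool_pos": TCP position; "ee_rot": TCP orientation; "wrist_force": force on the tool from outside, world axes, zero at the start; "wrist_torque": the same for the moment, N m; "width": finger opening in m.
Only numpy, scipy, OpenCV 4.12 (cv2) and the standard library are available. Lean on these libraries where they do the work, as an engineer would, in place of code of your own. Each camera call takes 0.05 s, during which the arm holds its last target.

## Working session

There is one attempt and no reset: what is moved stays moved. The work goes in short steps, Python scripts to look and compute and a tool call to move; the robot and the scene stay as the last step left them, time stands still between calls to the robot, and variables do not carry over. Pictures are saved under pics/ and viewed, and the job is handed in when it is done.

Besides the shell and the picture viewer there is one more tool, called in YAML: its name, and indented under it one key for each argument. apply_moves: Moves the arm, as the interface text tells. Its arguments: {"type":"object","properties":{"moves":{"type":"array"}},"required":["moves"]}

```bash
ls; mkdir -p pics; python3 - <<'E'
from bench import robot, optics, job
import cv2
print(robot.get_obs())
for n in ["scene","top","wrist"]:
    c=optics.get_calibration(n); print(n,c)
    cv2.imwrite(f"pics/{n}0.png",optics.snapshot(n)[:,:,::-1])
E
```

```text
pics
{'time': 0.0, 'joint_positions': array([-1.25110230e+00,  8.79148051e-02,  1.37224493e+00, -1.28437344e-05,
        1.68359051e+00, -1.03122642e-01]), 'qvel': array([ 3.55102156e-05,  1.16046590e-03, -1.87376367e-04, -2.45002306e-04,
        4.48662023e-05,  6.33905428e-04]), 'joint_torque': array([-6.92183512e-04, -3.40178168e+01, -3.02432585e+01,  7.17940112e-02,
        3.28671292e-02, -1.90014812e-04]), 'tool_pos': array([ 0.22548479, -0.50103839,  0.19833089]), 'ee_rot': array([-3.13944521e+00, -2.09404984e-04,  4.22815010e-01]), 'wrist_force': array([ 0.13101214, -0.26419273,  0.77016783]), 'wrist_torque': array([ 0.02944958, -0.044135  , -0.01523598]), 'width': 0.09418095955971552}
scene {'fx': 495.3167293118438, 'fy': 495.3167293118438, 'cx': 320.20203880552356, 'cy': 246.45500484647056, 'k1': -0.027518647036240566, 'rvec': array([ 1.20775735,  2.12140681, -1.12308119]), 'tvec': array([ 0.42424591, -0.15397488,  1.36832087])}
top {'fx': 437.15474663819003, 'fy': 437.15474663819003, 'cx': 325.34583704848046, 'cy': 247.56943974258638, 'k1': 0.009461961547435144, 'rvec': array([ 2.15959457, -2.19042006,  0.08519731]), 'tvec': array([-0.15140597,  0.56409198,  0.93955636])}
wrist {'fx': 394.79163376626104, 'fy': 394.79163376626104, 'cx': 316.387847229972, 'cy': 238.59087500197097, 'k1': -0.08469172971835216, 'rvec': array([-2.44525463,  1.5809163 ,  0.21412962]), 'tvec': array([-0.54886122, -0.02799697,  0.39004011])}
```

View pics/top0.png

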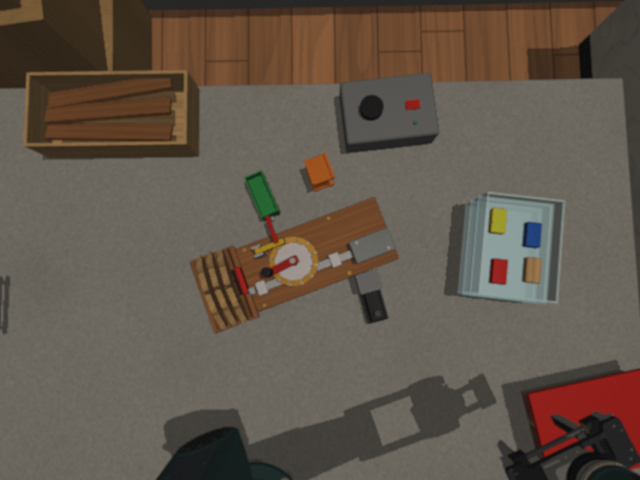

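View pics/scene0.png

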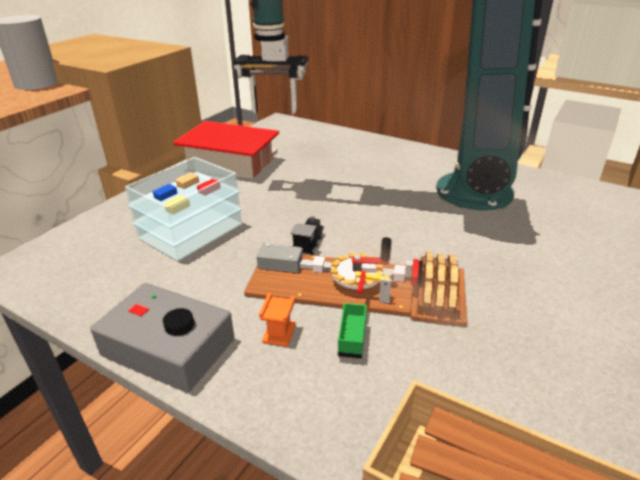

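View pics/wrist0.png

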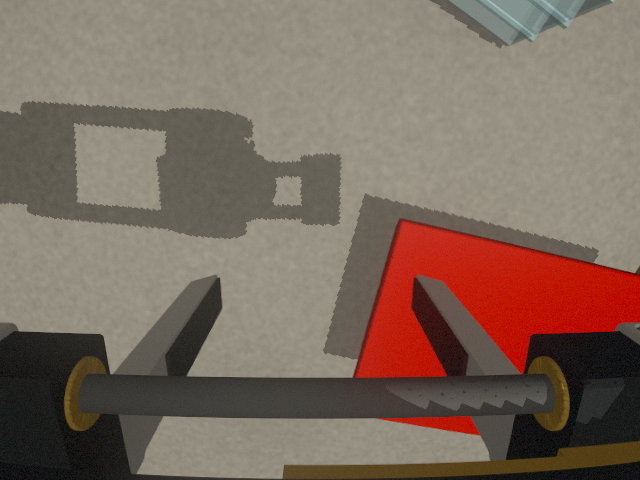

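The top view shows the rack at about (293,262), the comb at left around (220,290) and the end block at (373,246). The pawl and its red pin are near (270,235), with the tender right beside the pin. I'll enlarge this.

```bash
python3 - <<'E'
import cv2
a=cv2.imread("pics/top0.png")[160:340,180:410]
cv2.imwrite("pics/topc.png",cv2.resize(a,None,fx=3.4,fy=3.3,interpolation=cv2.INTER_CUBIC))
a=cv2.imread("pics/scene0.png")[210:360,240:480]
cv2.imwrite("pics/scenec.png",cv2.resize(a,None,fx=3.3,fy=3.3,interpolation=cv2.INTER_CUBIC))
E
```

```text
(no output)
```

View pics/topc.png

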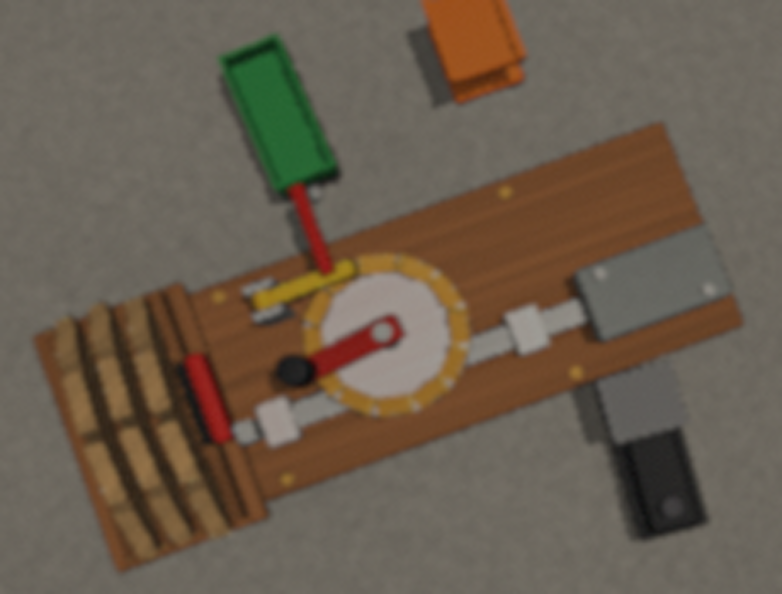

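View pics/scenec.png

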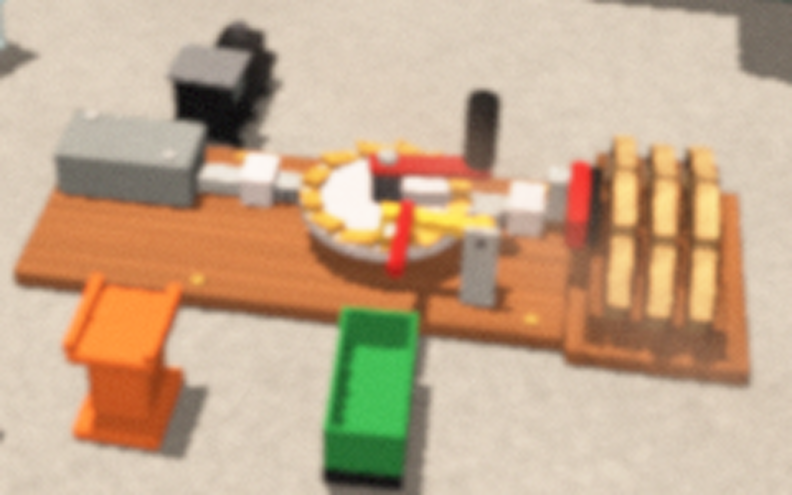

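```bash
cat > h.py <<'E'
import numpy as np, cv2
from scipy.optimize import least_squares
from scipy.spatial.transform import Rotation as R
def proj(c,P):
    P=np.atleast_2d(np.asarray(P,float)); X=R.from_rotvec(c["rvec"]).apply(P)+c["tvec"]
    s=X[:,:2]/X[:,2:]; s=s*(1+c["k1"]*(s**2).sum(1,keepdims=True))
    return s*[c["fx"],c["fy"]]+[c["cx"],c["cy"]]
def ray(c,uv):
    d=(np.asarray(uv,float)-[c["cx"],c["cy"]])/[c["fx"],c["fy"]]; s=d.copy()
    for _ in range(10): s=d/(1+c["k1"]*(s@s))
    Rm=R.from_rotvec(c["rvec"]).as_matrix(); 
    return -Rm.T@c["tvec"], Rm.T@np.r_[s,1]
def atz(c,uv,z):
    o,d=ray(c,uv); return o+d*(z-o[2])/d[2]
def rack2w(p,q):
    x,y,a=p; q=np.atleast_2d(q)*1e-3
    return np.c_[x+q[:,0]*np.cos(a)-q[:,1]*np.sin(a), y+q[:,0]*np.sin(a)+q[:,1]*np.cos(a), q[:,2]]
E
cat > fit.py <<'E'
from h import *
from bench import optics
T=optics.get_calibration("top");S=optics.get_calibration("scene")
t=lambda a,b:(180+(a+.5)/3.4-.5,160+(b+.5)/3.3-.5)
s=lambda a,b:(240+(a+.5)/3.3-.5,210+(b+.5)/3.3-.5)
# pose p= x,y,yaw, theta, yE
def pts(p):
    k=np.deg2rad(95)+p[3]
    kx,ky=55*np.cos(k),55*np.sin(k)
    return [(T,t(382,332),(0,0,74)),(T,t(297,187),(106,17,70)),(T,t(258,300),(46,62,64)),(T,t(295,369),(kx,ky,120)),
     (T,t(662,123),(75,p[4],14)),(T,t(742,322),(-75,p[4],14)),
     (S,s(388,157),(0,0,74)),(S,s(397,268),(106,17,70)),(S,s(484,98),(kx,ky,120)),(S,s(18,278),(75,p[4],14)),(S,s(388,157),(0,0,74))]
def res(p):
    return np.concatenate([proj(c,rack2w(p[:3],q))[0]-uv for c,uv,q in pts(p)])
best=None
x0=atz(T,t(382,332),.074)
for a in [0.2,.4,-.3]:
    r=least_squares(res,[x0[0],x0[1],a,.2,-220],x_scale=[.1,.1,.1,.1,100])
    if best is None or r.cost<best.cost: best=r
print(best.x,best.cost); print(res(best.x).reshape(-1,2).round(1))
p=best.x
k=np.deg2rad(95)+p[3]
for n,q in dict(pin=(81,17,70),knob=(55*np.cos(k),55*np.sin(k),98),hinge=(46,62,62)).items(): print(n,rack2w(p[:3],q))
def w2r(w):
    d=(w[:2]-p[:2])*1000; a=p[2]; return d@np.array([[np.cos(a),-np.sin(a)],[np.sin(a),np.cos(a)]])
for n,uv in dict(a=(275,195),b=(338,175),c=(222,62),d=(278,38)).items(): print("tender",n,w2r(atz(T,t(*uv),.052)))
for n,uv in dict(a=(463,80),b=(524,57),c=(425,0)).items(): print("pier",n,w2r(atz(T,t(*uv),.071)))
for n,uv in dict(a=(65,318),b=(45,345),d=(155,300),c=(228,515)).items(): print("track top",n,w2r(atz(T,t(*uv),.075)))
E
python3 fit.py
```

```text
[ 5.31737121e-01 -8.90241771e-02  3.57889348e-01  1.19094956e-02
 -2.17864063e+02] 12.034669240113425
[[-0.4  0.2]
 [-0.7  0.4]
 [ 1.2  0.5]
 [-1.7  0.3]
 [-1.8 -1.4]
 [-0.2  0.5]
 [-0.3 -0.6]
 [-1.   1.9]
 [-0.3 -0.8]
 [-1.2 -2.3]
 [-0.3 -0.6]]
pin [[ 0.60164975 -0.04472718  0.07      ]]
knob [[ 0.50746471 -0.03966985  0.098     ]]
hinge [[ 0.553104   -0.01483889  0.062     ]]
tender a [109.94386915  31.47823685]
tender b [107.73592632 -10.33102171]
tender c [204.77944123  31.94862591]
tender d [206.78335624  -6.97007427]
pier a [ 133.23624283 -105.70759596]
pier b [ 133.35193117 -146.5859927 ]
pier c [ 190.80255125 -102.5031416 ]
track top a [ 78.87102367 176.84509603]
track top b [ 67.2845726  194.04934908]
track top d [ 69.4982452  121.51764401]
track top c [-72.87909891 126.70957951]
```

```bash
cat >> h.py <<'E'
P0=np.array([0.5317,-0.0890,0.358])
def go(w,yaw):
    """shift (cm, tool axes) and rot from measured pose to world target of the GRASP POINT (5mm behind TCP), tool down"""
    from bench import robot
    o=robot.get_obs(); Rm=R.from_euler('xyz',o["ee_rot"])
    Rt=R.from_euler('xyz',[np.pi,0,yaw])
    tcp=np.asarray(w)+Rt.apply([0,0,.005])
    print("t",round(o["time"],2),"shift",(Rm.inv().apply(tcp-o["tool_pos"])*100).round(2),"rot",(Rm.inv()*Rt).as_rotvec().round(4),"F",o["wrist_force"].round(2),"w",round(o["width"],4))
E
python3 - <<'E'
from h import *
go([.58,-.06,.22],.358)
E
```

```text
t 0.15 shift [ 50.43 -25.69  -1.59] rot [-0.0017 -0.0001  0.0648] F [-0.27 -0.65  0.62] w 0.0941
```

apply_moves:
  moves:
    - [[3,-1.5,-2.5],[0,0,0],0.5]
    - [[7,-3.5,-4],[0,0,0.03],0.5]
    - [[10.5,-5.5,-4],[0,0,0.065],0.5]
    - [[14,-7.5,-4],[0,0,0.065],0.5]
    - [[17.5,-9.3,-4],[0,0,0.065],0.5]
    - [[21,-11,-4],[0,0,0.065],0.5]
    - [[24.5,-12.8,-4],[0,0,0.065],0.5]
    - [[28,-14.5,-4],[0,0,0.065],0.5]
    - [[31.5,-16.3,-4],[0,0,0.065],0.5]
    - [[35,-18,-4],[0,0,0.065],0.5]

```text
time: 0.98
tool_pos: [0.4717, -0.1919, 0.2393]
ee_rot: [-3.142, 0.0, 0.358]
wrist_force: [0.4, -0.8, 0.2]
width: 0.0471
```

apply_moves:
  moves:
    - [[3,-1.7,0.5],[0,0,0],0.5]
    - [[6,-3.4,1],[0,0,0],0.5]
    - [[9,-5,1.5],[0,0,0],0.5]
    - [[12,-6.5,2],[0,0,0],0.5]
    - [[14.5,-7.6,2.4],[0,0,0],0.5]
    - [[15.4,-7.7,2.4],[0,0,0],0.5]
    - [[15.4,-7.7,2.4],[0,0,0],0.5]
    - [[15.4,-7.7,2.4],[0,0,0],0.5]
    - [[15.4,-7.7,2.4],[0,0,0],0.5]
    - [[15.4,-7.7,2.4],[0,0,0],0.5]

```text
time: 1.82
tool_pos: [0.5877, -0.0691, 0.2162]
ee_rot: [3.141, -0.0, 0.356]
wrist_force: [0.4, -0.6, -0.1]
width: 0.0466
```

```bash
python3 - <<'E'
from h import *
from bench import optics
go([.6017,-.0447,.07],.358)
c=optics.get_calibration("wrist"); np.save("wc1.npy",c,allow_pickle=True)
cv2.imwrite("pics/w1.png",optics.snapshot("wrist")[:,:,::-1])
k=np.deg2rad(95)+.012
for q in [(0,0,74),(46,17,70),(81,17,70),(106,17,70),(46,62,62),(55*np.cos(k),55*np.sin(k),120)]: print(q,proj(c,rack2w(P0,q)).round(0))
E
```

```text
t 1.82 shift [ 2.16 -1.81 15.12] rot [ 0.0009 -0.0004 -0.0022] F [ 0.42 -0.61 -0.08] w 0.0466
(0, 0, 74) [[315. 288.]]
(46, 17, 70) [[296. 237.]]
(81, 17, 70) [[295. 197.]]
(106, 17, 70) [[295. 167.]]
(46, 62, 62) [[246. 235.]]
(np.float64(-5.450693439651691), np.float64(54.729242101704074), 120) [[245. 317.]]
```

View pics/w1.png

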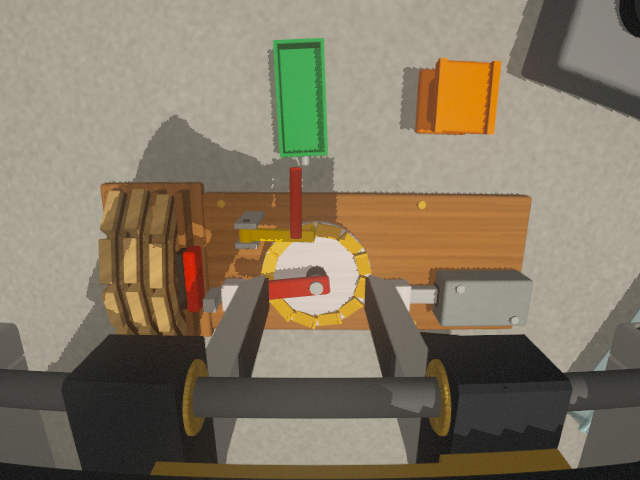

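The wrist view puts the pin from (296,237) to (296,167) and the axle at (316,288). Both are within 1 px of the fit. Next I'll descend on the pin.

apply_moves:
  moves:
    - [[1,-0.8,2.5],[0,0,0],0.45]
    - [[2.1,-1.8,5.5],[0,0,0],0.4]
    - [[2.1,-1.8,9],[0,0,0],0.4]
    - [[2.1,-1.8,11.5],[0,0,0],0.4]
    - [[2.1,-1.8,13.5],[0,0,0],0.4]
    - [[2.1,-1.8,14.5],[0,0,0],0.4]
    - [[2.1,-1.8,14.8],[0,0,0],0.4]
    - [[2.1,-1.8,14.8],[0,0,0],0.4]
    - [[2.1,-1.8,14.8],[0,0,0],0.4]
    - [[2.1,-1.8,14.8],[0,0,0],0.4]

```text
time: 2.7
tool_pos: [0.603, -0.044, 0.0699]
ee_rot: [3.139, -0.004, 0.357]
wrist_force: [-0.2, -0.4, 0.4]
width: 0.0378
```

```bash
python3 - <<'E'
from h import *
from bench import optics
go(rack2w(P0,(81,17,71))[0],.358)
c=optics.get_calibration("wrist")
cv2.imwrite("pics/w2.png",optics.snapshot("wrist")[:,:,::-1])
for q in [(46,17,70),(81,17,70),(106,17,70)]: print(q,proj(c,rack2w(P0,q)).round(0))
E
```

```text
t 2.7 shift [-0.16  0.01  0.39] rot [ 0.0021 -0.0036 -0.0006] F [-0.22 -0.38  0.4 ] w 0.0378
(46, 17, 70) [[317. 352.]]
(81, 17, 70) [[317. 290.]]
(106, 17, 70) [[317. 242.]]
```

View pics/w2.png

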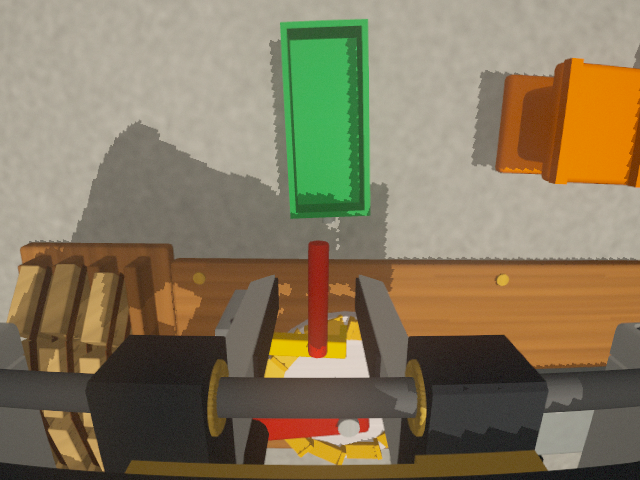

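The pin is centred between the fingers at (318,242–352). I'll lower slightly and close.

apply_moves:
  moves:
    - [[0,0,0.3],[0,0,0],0.4]
    - [[0,0,0.3],[0,0,0],0.2]
    - [[0,0,0.3],[0,0,0],0.08]
    - [[0,0,0.3],[0,0,0],0.04]
    - [[0,0,0.3],[0,0,0],0.0]
    - [[0,0,0.3],[0,0,0],0.0]
    - [[0,0,0.3],[0,0,0],0.0]
    - [[0,0,0.3],[0,0,0],0.0]
    - [[0,0,0.3],[0,0,0],0.0]
    - [[0,0,0.3],[0,0,0],0.0]

```text
time: 3.58
tool_pos: [0.6023, -0.0447, 0.0649]
ee_rot: [3.139, -0.001, 0.357]
wrist_force: [2.0, -4.9, -0.2]
width: 0.0092
```

```bash
python3 - <<'E'
from h import *
go(rack2w(P0,(81,17,70))[0],.358)
for f in np.arange(.2,2.15,.1):
    dy=-45*np.cos(f)+8*np.sin(f)+45; dz=45*np.sin(f)+8*np.cos(f)-8
    print(round(f,2),"tool shift y %.2f z %.2f"%(-dy/10,-dz/10))
E
```

```text
t 3.58 shift [-0.06 -0.03 -0.01] rot [ 0.0025 -0.0008 -0.0007] F [ 1.96 -4.94 -0.17] w 0.0092
0.2 tool shift y -0.25 z -0.88
0.3 tool shift y -0.44 z -1.29
0.4 tool shift y -0.67 z -1.69
0.5 tool shift y -0.93 z -2.06
0.6 tool shift y -1.24 z -2.40
0.7 tool shift y -1.57 z -2.71
0.8 tool shift y -1.94 z -2.99
0.9 tool shift y -2.33 z -3.22
1.0 tool shift y -2.74 z -3.42
1.1 tool shift y -3.17 z -3.57
1.2 tool shift y -3.62 z -3.68
1.3 tool shift y -4.07 z -3.75
1.4 tool shift y -4.52 z -3.77
1.5 tool shift y -4.98 z -3.75
1.6 tool shift y -5.43 z -3.67
1.7 tool shift y -5.87 z -3.56
1.8 tool shift y -6.30 z -3.40
1.9 tool shift y -6.71 z -3.20
2.0 tool shift y -7.10 z -2.96
2.1 tool shift y -7.46 z -2.68
```

apply_moves:
  moves:
    - [[0,-0.1,-0.44],[0,0,0],0]
    - [[0,-0.25,-0.88],[0,0,0],0]
    - [[0,-0.44,-1.29],[0,0,0],0]
    - [[0,-0.67,-1.69],[0,0,0],0]
    - [[0,-0.93,-2.06],[0,0,0],0]
    - [[0,-1.24,-2.4],[0,0,0],0]
    - [[0,-1.57,-2.71],[0,0,0],0]
    - [[0,-1.94,-2.99],[0,0,0],0]
    - [[0,-2.33,-3.22],[0,0,0],0]
    - [[0,-2.74,-3.42],[0,0,0],0]

```text
time: 4.42
tool_pos: [0.5924, -0.0175, 0.1003]
ee_rot: [3.141, -0.002, 0.358]
wrist_force: [1.1, -3.7, 5.0]
width: 0.0078
```

```bash
python3 - <<'E'
from h import *
from bench import optics
c=optics.get_calibration("wrist")
cv2.imwrite("pics/w3.png",optics.snapshot("wrist")[:,:,::-1])
a=optics.snapshot("scene")[180:330,280:480,::-1]
cv2.imwrite("pics/s3.png",cv2.resize(a,None,fx=4,fy=4,interpolation=cv2.INTER_CUBIC))
go(rack2w(P0,(81,62-.27*10-17.6+0,62+.1))[0],.358)
E
```

```text
t 4.52 shift [-0.11  0.49  4.36] rot [-0.0003 -0.0019  0.0007] F [ 1.01 -2.98  7.08] w 0.0078
```

View pics/w3.png

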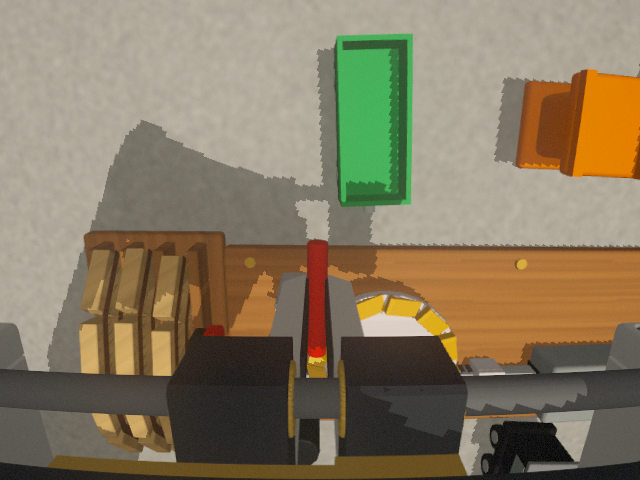

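View pics/s3.png

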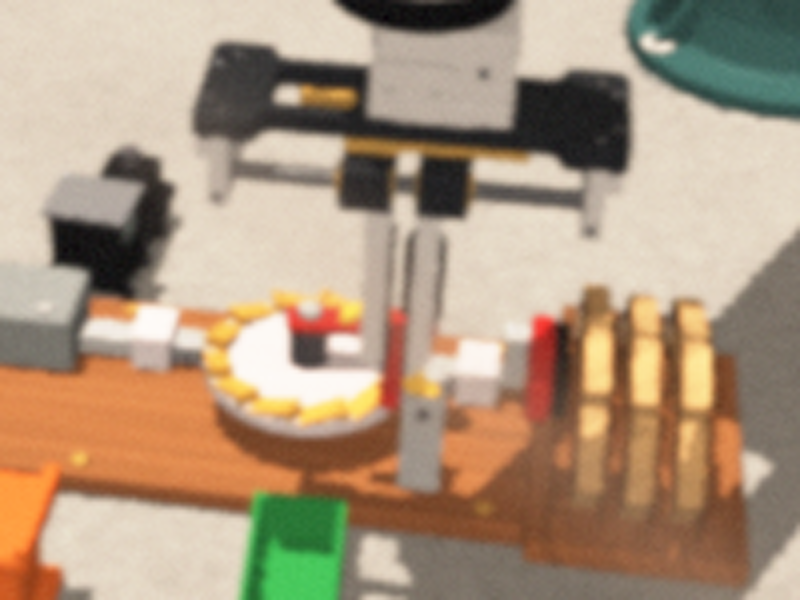

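Pawl is about 1 rad up and the pin is still held. I'll continue over the top.

apply_moves:
  moves:
    - [[0,-0.43,-0.15],[0,0,0],0]
    - [[0,-0.88,-0.26],[0,0,0],0]
    - [[0,-1.33,-0.33],[0,0,0],0]
    - [[0,-1.78,-0.35],[0,0,0],0]
    - [[0,-2.24,-0.33],[0,0,0],0]
    - [[0,-2.69,-0.25],[0,0,0],0]
    - [[0,-3.13,-0.14],[0,0,0],0]
    - [[0,-3.56,0.02],[0,0,0],0]
    - [[0,-3.97,0.22],[0,0,0],0]
    - [[0,-4.17,0.34],[0,0,0],0]

```text
time: 5.35
tool_pos: [0.5767, 0.0261, 0.0961]
ee_rot: [-3.134, -0.002, 0.36]
wrist_force: [0.7, 4.6, 6.2]
width: 0.0004
```

```bash
python3 - <<'E'
from h import *
from bench import optics
cv2.imwrite("pics/w4.png",optics.snapshot("wrist")[:,:,::-1])
f=1.95
go(rack2w(P0,(81,62-45*np.cos(f)+8*np.sin(f),62+45*np.sin(f)+8*np.cos(f)))[0],.358)
E
```

```text
t 5.4 shift [-0.15  0.61  0.  ] rot [-0.0076 -0.0022  0.0024] F [0.11 3.65 5.7 ] w 0.0005
```

View pics/w4.png

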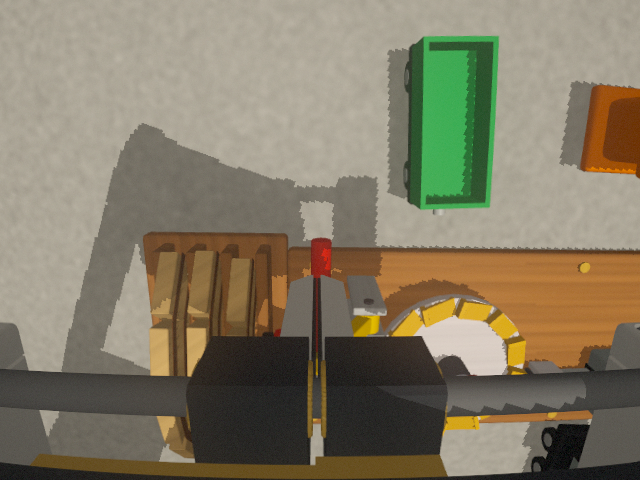

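The fingers have closed to about 0, so the pin slipped out of the grip. It is now seen below the tips, with its end at (321,240). I'll work out where it is.

```bash
python3 - <<'E'
from h import *
from bench import optics
c=optics.get_calibration("wrist")
for f in np.arange(1.4,2.9,.1):
    q=lambda x:(x,62-45*np.cos(f)+8*np.sin(f),62+45*np.sin(f)+8*np.cos(f))
    print(round(f,1),q(106)[1:],proj(c,rack2w(P0,q(106))).round(0),proj(c,rack2w(P0,(q(106)[0],q(106)[1],q(106)[2]+5))).round(0))
a=optics.snapshot("scene")[180:330,280:480,::-1]
cv2.imwrite("pics/s4.png",cv2.resize(a,None,fx=4,fy=4,interpolation=cv2.INTER_CUBIC))
a=cv2.imread("pics/w4.png")[200:400,220:480]
cv2.imwrite("pics/w4c.png",cv2.resize(a,None,fx=3,fy=3,interpolation=cv2.INTER_CUBIC))
E
```

```text
1.4 (np.float64(62.23507640939683), np.float64(107.70497499268262)) [[382. 249.]] [[384. 252.]]
1.5 (np.float64(66.7967858177858), np.float64(107.45317201052407)) [[372. 249.]] [[374. 252.]]
1.6 (np.float64(71.31056732789004), np.float64(106.74721595845743)) [[362. 248.]] [[363. 252.]]
1.7 (np.float64(75.73132072691836), np.float64(105.59416051599689)) [[352. 248.]] [[353. 251.]]
1.8 (np.float64(80.01487530821449), np.float64(104.00552663197408)) [[343. 247.]] [[344. 250.]]
1.9 (np.float64(84.11843121035697), np.float64(101.9971874110256)) [[334. 245.]] [[334. 249.]]
2.0 (np.float64(88.00098705922687), np.float64(99.58920951477853)) [[326. 244.]] [[326. 247.]]
2.1 (np.float64(91.6237496401846), np.float64(96.80565266240045)) [[318. 242.]] [[318. 245.]]
2.2 (np.float64(94.9505215070473), np.float64(93.67432923383878)) [[311. 241.]] [[311. 243.]]
2.3 (np.float64(97.94806265500587), np.float64(90.2265263777138)) [[305. 239.]] [[305. 241.]]
2.4 (np.float64(100.58642264376526), np.float64(86.49669340047178)) [[300. 237.]] [[300. 239.]]
2.5 (np.float64(102.8392398524437), np.float64(82.52209756030254)) [[296. 235.]] [[296. 237.]]
2.6 (np.float64(104.68400487617436), np.float64(78.34245170501427)) [[293. 233.]] [[293. 235.]]
2.7 (np.float64(106.10228543263841), np.float64(73.9995174743858)) [[291. 231.]] [[291. 233.]]
2.8 (np.float64(107.07991053133688), np.float64(69.5366880316664)) [[290. 229.]] [[289. 231.]]
```

View pics/s4.png

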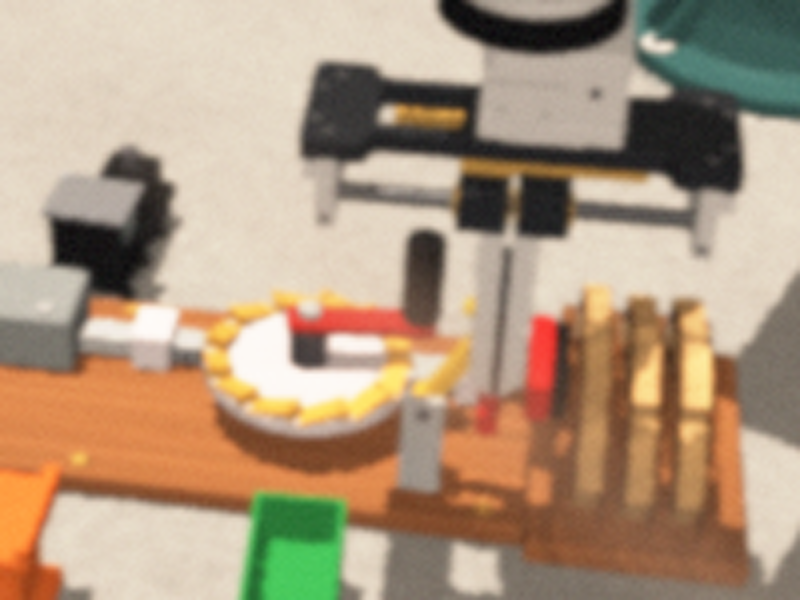

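View pics/w4c.png

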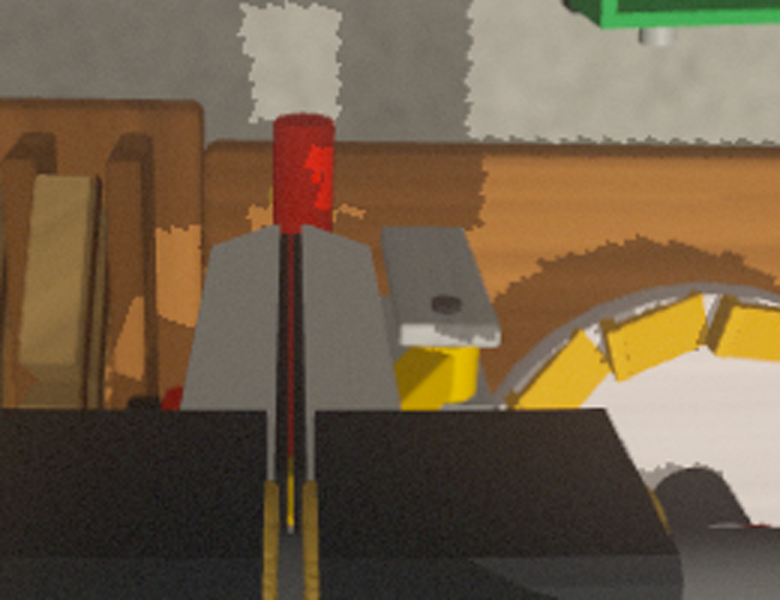

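apply_moves:
  moves:
    - [[0,0,0],[0,0,0],0.1]
    - [[0,0,0],[0,0,0],0.2]
    - [[0,0,0],[0,0,0],0.25]
    - [[0,0,0],[0,0,0],0.25]
    - [[0,0,-0.5],[0,0,0],0.25]
    - [[0,0,-1.5],[0,0,0],0.25]
    - [[0,0,-3],[0,0,0],0.25]
    - [[0,0,-5],[0,0,0],0.25]
    - [[0,0,-7],[0,0,0],0.25]
    - [[0,0,-9],[0,0,0],0.3]

```text
time: 6.28
tool_pos: [0.5759, 0.0224, 0.1848]
ee_rot: [-3.138, 0.004, 0.359]
wrist_force: [0.1, 0.3, -0.4]
width: 0.0265
```

```bash
python3 - <<'E'
from h import *
from bench import optics
go([.5,0,.2],.358)
c=optics.get_calibration("wrist")
cv2.imwrite("pics/w5.png",optics.snapshot("wrist")[:,:,::-1])
S=optics.get_calibration("scene")
a=optics.snapshot("scene")[180:330,280:480,::-1]
cv2.imwrite("pics/s5.png",cv2.resize(a,None,fx=4,fy=4,interpolation=cv2.INTER_CUBIC))
for f in np.arange(1.7,2.9,.1):
    q=(106,62-45*np.cos(f)+8*np.sin(f),62+45*np.sin(f)+8*np.cos(f))
    print(round(f,1),proj(c,rack2w(P0,q)).round(0),((proj(S,rack2w(P0,q))-[280,180])*4).round(0))
E
```

```text
t 6.28 shift [-7.9  -0.56 -0.99] rot [-0.0037  0.0035  0.0006] F [ 0.09  0.33 -0.39] w 0.0265
1.7 [[337. 207.]] [[451. 403.]]
1.8 [[330. 207.]] [[460. 407.]]
1.9 [[324. 206.]] [[469. 412.]]
2.0 [[318. 205.]] [[478. 417.]]
2.1 [[313. 205.]] [[486. 423.]]
2.2 [[309. 204.]] [[493. 429.]]
2.3 [[304. 203.]] [[499. 436.]]
2.4 [[301. 202.]] [[504. 443.]]
2.5 [[298. 201.]] [[508. 450.]]
2.6 [[296. 200.]] [[511. 458.]]
2.7 [[294. 199.]] [[514. 466.]]
2.8 [[293. 198.]] [[515. 473.]]
```

View pics/w5.png

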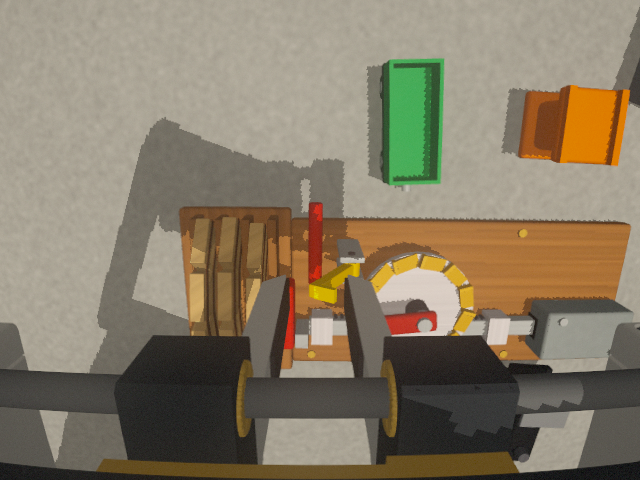

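View pics/s5.png

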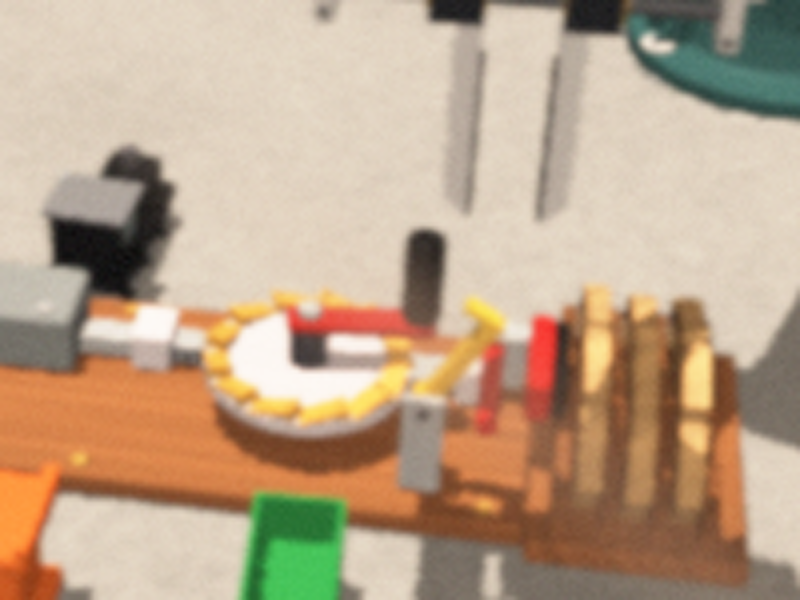

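The pawl is at its open stop: pin end at (315,205) gives an angle of about 2.1 rad. Next is the knob.

```bash
python3 - <<'E'
from h import *
k=np.deg2rad(95)+.012
go(rack2w(P0,(55*np.cos(k),55*np.sin(k),180))[0],.358)
E
```

```text
t 6.38 shift [-8.83  3.29  1.32] rot [ 0.0005 -0.0049  0.0005] F [ 0.88 -0.77  1.69] w 0.0283
```

apply_moves:
  moves:
    - [[-1.5,0.5,0],[0,0,0],0.4]
    - [[-4,1.5,0],[0,0,0],0.5]
    - [[-7,2.6,0],[0,0,0],0.55]
    - [[-8.83,3.3,0],[0,0,0],0.55]
    - [[-8.83,3.3,0],[0,0,0],0.55]
    - [[-8.83,3.3,0],[0,0,0],0.55]
    - [[-8.83,3.3,0],[0,0,0],0.55]
    - [[-8.83,3.3,0],[0,0,0],0.55]
    - [[-8.83,3.3,0],[0,0,0],0.55]
    - [[-8.83,3.3,0],[0,0,0],0.55]

```text
time: 7.22
tool_pos: [0.5067, -0.04, 0.1849]
ee_rot: [-3.141, 0.0, 0.359]
wrist_force: [0.0, 1.0, 0.2]
width: 0.0517
```

```bash
python3 - <<'E'
from h import *
from bench import optics
k=np.deg2rad(95)+.012
q=(55*np.cos(k),55*np.sin(k),98)
go(rack2w(P0,q)[0],.358)
c=optics.get_calibration("wrist")
cv2.imwrite("pics/w6.png",optics.snapshot("wrist")[:,:,::-1])
print(proj(c,rack2w(P0,(q[0],q[1],120))), proj(c,rack2w(P0,(0,0,74))))
E
```

```text
t 7.22 shift [ 0.08 -0.    9.19] rot [-0.0005  0.0004  0.0009] F [0.01 0.97 0.15] w 0.0517
[[316.53289285 248.43630455]] [[387.72924962 224.48405452]]
```

View pics/w6.png

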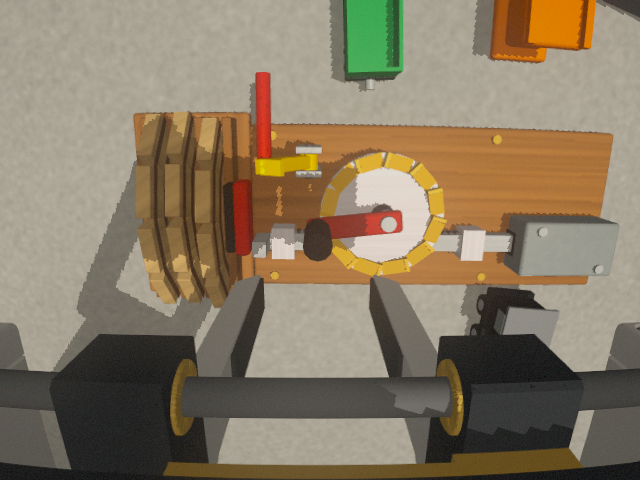

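```bash
python3 - <<'E'
import cv2
a=cv2.imread("pics/w6.png")[190:290,240:440]
cv2.imwrite("pics/w6c.png",cv2.resize(a,None,fx=4,fy=4,interpolation=cv2.INTER_CUBIC)*2)
E
```

```text
(no output)
```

View pics/w6c.png

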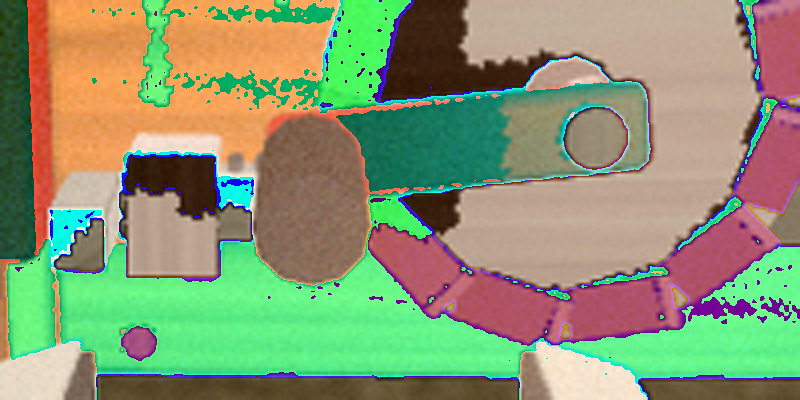

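The knob top is at about (318,246), within 1.5 mm of the prediction. I'll descend and grip it.

apply_moves:
  moves:
    - [[0.15,0.1,2],[0,0,0],0.55]
    - [[0.15,0.1,4.5],[0,0,0],0.55]
    - [[0.15,0.1,7],[0,0,0],0.55]
    - [[0.15,0.1,8.5],[0,0,0],0.5]
    - [[0.15,0.1,9.1],[0,0,0],0.4]
    - [[0.15,0.1,9.1],[0,0,0],0.3]
    - [[0.15,0.1,9.1],[0,0,0],0.2]
    - [[0.15,0.1,9.1],[0,0,0],0.1]
    - [[0.15,0.1,9.1],[0,0,0],0.1]
    - [[0.15,0.1,9.1],[0,0,0],0.1]

```text
time: 8.1
tool_pos: [0.5088, -0.0401, 0.096]
ee_rot: [-3.141, -0.003, 0.358]
wrist_force: [-1.8, 4.0, 3.5]
width: 0.0193
```

```bash
cat > arc.py <<'E'
# arc: shifts from current commanded knob angle a0 (deg rack) by steps; tool x=rack x, tool y=-rack y
import sys, numpy as np
a0,st,n=map(float,sys.argv[1:4])
for i in range(1,int(n)+1):
    a=a0+st*i; d=55*(np.array([np.cos(np.deg2rad(a)),np.sin(np.deg2rad(a))])-[np.cos(np.deg2rad(a0)),np.sin(np.deg2rad(a0))])
    print("%.1f [%.2f, %.2f, 0]"%(a,d[0]/10,-d[1]/10))
E
cat >> h.py <<'E'
def rep():
    """knob position from tool, force in rack frame, tangential"""
    from bench import robot
    o=robot.get_obs(); d=(o["tool_pos"][:2]-P0[:2])*1000; c,s=np.cos(P0[2]),np.sin(P0[2])
    r=np.array([d[0]*c+d[1]*s,-d[0]*s+d[1]*c]); f=o["wrist_force"]; fr=np.array([f[0]*c+f[1]*s,-f[0]*s+f[1]*c])
    a=np.arctan2(r[1],r[0]); 
    print("t %.2f rack"%o["time"],r.round(1),"rad %.1f ang %.1f"%(np.hypot(*r),np.rad2deg(a)%360),"tool yaw %.3f"%o["ee_rot"][2],"Ftan(resist+) %.1f Frad(out) %.1f Fz %.1f"%(fr@[np.sin(a),-np.cos(a)],fr@[np.cos(a),np.sin(a)],f[2]),"w",o["width"].round(4))
E
python3 -c "
from h import *;rep()"; python3 arc.py 94.5 3 10
```

```text
97.5 [-0.29, 0.03, 0]
100.5 [-0.57, 0.08, 0]
103.5 [-0.85, 0.14, 0]
106.5 [-1.13, 0.21, 0]
109.5 [-1.40, 0.30, 0]
112.5 [-1.67, 0.40, 0]
115.5 [-1.94, 0.52, 0]
118.5 [-2.19, 0.65, 0]
121.5 [-2.44, 0.79, 0]
124.5 [-2.68, 0.95, 0]Traceback (most recent call last):
  File "<string>", line 2, in <module>
    from h import *;rep()
                    ~~~^^
  File "h.py", line 32, in rep
    print("t %.2f rack"%o["time"],r.round(1),"rad %.1f ang %.1f"%(np.hypot(*r),np.rad2deg(a)%360),"tool yaw %.3f"%o["ee_rot"][2],"Ftan(resist+) %.1f Frad(out) %.1f Fz %.1f"%(fr@[np.sin(a),-np.cos(a)],fr@[np.cos(a),np.sin(a)],f[2]),"w",o["width"].round(4))
                                                                                                                                                                                                                                           ^^^^^^^^^^^^^^^^
AttributeError: 'float' object has no attribute 'round'
```

```bash
sed -i 's/o\["width"\].round(4)/round(o["width"],4)/' h.py; python3 -c "
from h import *;rep()"; python3 arc.py 94.8 3.8 20
```

```text
t 8.10 rack [-4.3 53.9] rad 54.0 ang 94.6 tool yaw 0.358 Ftan(resist+) 0.1 Frad(out) 4.4 Fz 3.5 w 0.0193
98.6 [-0.36, 0.04, 0]
102.4 [-0.72, 0.11, 0]
106.2 [-1.07, 0.20, 0]
110.0 [-1.42, 0.31, 0]
113.8 [-1.76, 0.45, 0]
117.6 [-2.09, 0.61, 0]
121.4 [-2.41, 0.79, 0]
125.2 [-2.71, 0.99, 0]
129.0 [-3.00, 1.21, 0]
132.8 [-3.28, 1.45, 0]
136.6 [-3.54, 1.70, 0]
140.4 [-3.78, 1.97, 0]
144.2 [-4.00, 2.26, 0]
148.0 [-4.20, 2.57, 0]
151.8 [-4.39, 2.88, 0]
155.6 [-4.55, 3.21, 0]
159.4 [-4.69, 3.55, 0]
163.2 [-4.81, 3.89, 0]
167.0 [-4.90, 4.24, 0]
170.8 [-4.97, 4.60, 0]
```

apply_moves:
  moves:
    - [[-0.36,0.04,0],[0,0,0],0.1]
    - [[-0.72,0.11,0],[0,0,0],0.1]
    - [[-1.07,0.2,0],[0,0,0],0.1]
    - [[-1.42,0.31,0],[0,0,0],0.1]
    - [[-1.76,0.45,0],[0,0,0],0.1]
    - [[-2.09,0.61,0],[0,0,0],0.1]
    - [[-2.41,0.79,0],[0,0,0],0.1]
    - [[-2.71,0.99,0],[0,0,0],0.1]
    - [[-3,1.21,0],[0,0,0],0.1]
    - [[-3.28,1.45,0],[0,0,0],0.1]

```text
time: 8.93
tool_pos: [0.4841, -0.0646, 0.096]
ee_rot: [-3.141, -0.006, 0.359]
wrist_force: [2.3, 5.3, 2.7]
width: 0.0193
```

```bash
python3 -c "
from h import *;rep()"; python3 arc.py 132.8 3.8 10
```

```text
t 8.93 rack [-36.1  39.5] rad 53.5 ang 132.4 tool yaw 0.359 Ftan(resist+) 5.8 Frad(out) 0.3 Fz 2.7 w 0.0193
136.6 [-0.26, 0.26, 0]
140.4 [-0.50, 0.53, 0]
144.2 [-0.72, 0.82, 0]
148.0 [-0.93, 1.12, 0]
151.8 [-1.11, 1.44, 0]
155.6 [-1.27, 1.76, 0]
159.4 [-1.41, 2.10, 0]
163.2 [-1.53, 2.45, 0]
167.0 [-1.62, 2.80, 0]
170.8 [-1.69, 3.16, 0]
```

apply_moves:
  moves:
    - [[-0.26,0.26,0],[0,0,0],0.1]
    - [[-0.5,0.53,0],[0,0,0],0.1]
    - [[-0.72,0.82,0],[0,0,0],0.1]
    - [[-0.93,1.12,0],[0,0,0],0.1]
    - [[-1.11,1.44,0],[0,0,0],0.1]
    - [[-1.27,1.76,0],[0,0,0],0.1]
    - [[-1.41,2.1,0],[0,0,0],0.1]
    - [[-1.53,2.45,0],[0,0,0],0.1]
    - [[-1.62,2.8,0],[0,0,0],0.1]
    - [[-1.69,3.16,0],[0,0,0],0.1]

```text
time: 9.77
tool_pos: [0.4792, -0.1002, 0.0959]
ee_rot: [-3.14, -0.005, 0.359]
wrist_force: [1.4, 7.0, 2.7]
width: 0.0193
```

```bash
python3 -c "
from h import *;rep()"; python3 arc.py 170.8 0.7 10;python3 arc.py 177.8 0.7 10
```

```text
t 9.77 rack [-53.1   7.9] rad 53.6 ang 171.5 tool yaw 0.359 Ftan(resist+) 6.6 Frad(out) -2.9 Fz 2.7 w 0.0193
171.5 [-0.01, 0.07, 0]
172.2 [-0.02, 0.13, 0]
172.9 [-0.03, 0.20, 0]
173.6 [-0.04, 0.27, 0]
174.3 [-0.04, 0.33, 0]
175.0 [-0.05, 0.40, 0]
175.7 [-0.06, 0.47, 0]
176.4 [-0.06, 0.53, 0]
177.1 [-0.06, 0.60, 0]
177.8 [-0.07, 0.67, 0]
178.5 [-0.00, 0.07, 0]
179.2 [-0.00, 0.13, 0]
179.9 [-0.00, 0.20, 0]
180.6 [-0.00, 0.27, 0]
181.3 [-0.00, 0.34, 0]
182.0 [-0.00, 0.40, 0]
182.7 [0.00, 0.47, 0]
183.4 [0.01, 0.54, 0]
184.1 [0.01, 0.60, 0]
184.8 [0.02, 0.67, 0]
```

apply_moves:
  moves:
    - [[-0.01,0.07,0],[0,0,0],0.1]
    - [[-0.02,0.13,0],[0,0,0],0.1]
    - [[-0.03,0.2,0],[0,0,0],0.1]
    - [[-0.04,0.27,0],[0,0,0],0.1]
    - [[-0.04,0.33,0],[0,0,0],0.1]
    - [[-0.05,0.4,0],[0,0,0],0.1]
    - [[-0.06,0.47,0],[0,0,0],0.1]
    - [[-0.06,0.53,0],[0,0,0],0.1]
    - [[-0.06,0.6,0],[0,0,0],0.1]
    - [[-0.07,0.67,0],[0,0,0],0.1]

```text
time: 10.6
tool_pos: [0.4809, -0.1065, 0.0959]
ee_rot: [-3.14, -0.005, 0.359]
wrist_force: [1.0, 5.5, 2.2]
width: 0.0193
```

```bash
python3 -c "
from h import *;rep()"
```

```text
t 10.60 rack [-53.7   1.4] rad 53.7 ang 178.5 tool yaw 0.359 Ftan(resist+) 4.9 Frad(out) -2.7 Fz 2.2 w 0.0193
```

apply_moves:
  moves:
    - [[0,0.07,0],[0,0,0],0.1]
    - [[0,0.13,0],[0,0,0],0.1]
    - [[0,0.2,0],[0,0,0],0.1]
    - [[0,0.27,0],[0,0,0],0.1]
    - [[0,0.34,0],[0,0,0],0.1]
    - [[0,0.4,0],[0,0,0],0.1]
    - [[0,0.47,0],[0,0,0],0.1]
    - [[0.01,0.54,0],[0,0,0],0.1]
    - [[0.01,0.6,0],[0,0,0],0.1]
    - [[0.02,0.67,0],[0,0,0],0.1]

```text
time: 11.43
tool_pos: [0.4833, -0.1126, 0.0959]
ee_rot: [-3.14, -0.005, 0.359]
wrist_force: [0.7, 5.9, 3.5]
width: 0.0197
```

```bash
python3 -c "
from h import *;rep()"; python3 arc.py 184.8 0.6 10;python3 arc.py 190.8 0.6 10
```

```text
t 11.43 rack [-53.6  -5.1] rad 53.8 ang 185.4 tool yaw 0.359 Ftan(resist+) 5.0 Frad(out) -3.2 Fz 3.5 w 0.0197
185.4 [0.01, 0.06, 0]
186.0 [0.01, 0.11, 0]
186.6 [0.02, 0.17, 0]
187.2 [0.02, 0.23, 0]
187.8 [0.03, 0.29, 0]
188.4 [0.04, 0.34, 0]
189.0 [0.05, 0.40, 0]
189.6 [0.06, 0.46, 0]
190.2 [0.07, 0.51, 0]
190.8 [0.08, 0.57, 0]
191.4 [0.01, 0.06, 0]
192.0 [0.02, 0.11, 0]
192.6 [0.04, 0.17, 0]
193.2 [0.05, 0.23, 0]
193.8 [0.06, 0.28, 0]
194.4 [0.08, 0.34, 0]
195.0 [0.09, 0.39, 0]
195.6 [0.11, 0.45, 0]
196.2 [0.12, 0.50, 0]
196.8 [0.14, 0.56, 0]
```

apply_moves:
  moves:
    - [[0.01,0.06,0],[0,0,0],0.1]
    - [[0.01,0.11,0],[0,0,0],0.1]
    - [[0.02,0.17,0],[0,0,0],0.1]
    - [[0.02,0.23,0],[0,0,0],0.1]
    - [[0.03,0.29,0],[0,0,0],0.1]
    - [[0.04,0.34,0],[0,0,0],0.1]
    - [[0.05,0.4,0],[0,0,0],0.1]
    - [[0.06,0.46,0],[0,0,0],0.1]
    - [[0.07,0.51,0],[0,0,0],0.1]
    - [[0.08,0.57,0],[0,0,0],0.1]

```text
time: 12.27
tool_pos: [0.4859, -0.1175, 0.0959]
ee_rot: [-3.14, -0.005, 0.359]
wrist_force: [0.5, 6.6, 4.0]
width: 0.019
```

```bash
python3 -c "
from h import *;rep()"
```

```text
t 12.27 rack [-52.9 -10.6] rad 54.0 ang 191.4 tool yaw 0.359 Ftan(resist+) 5.3 Frad(out) -3.9 Fz 4.0 w 0.019
```

apply_moves:
  moves:
    - [[0.02,0.06,0],[0,0,0],0.1]
    - [[0.04,0.11,0],[0,0,0],0.1]
    - [[0.06,0.17,0],[0,0,0],0.1]
    - [[0.08,0.23,0],[0,0,0],0.1]
    - [[0.1,0.28,0],[0,0,0],0.1]
    - [[0.12,0.34,0],[0,0,0],0.1]
    - [[0.14,0.39,0],[0,0,0],0.1]
    - [[0.16,0.45,0],[0,0,0],0.1]
    - [[0.18,0.5,0],[0,0,0],0.1]
    - [[0.2,0.56,0],[0,0,0],0.1]

```text
time: 13.1
tool_pos: [0.4892, -0.1223, 0.0959]
ee_rot: [-3.14, -0.003, 0.359]
wrist_force: [-1.1, 6.9, 5.1]
width: 0.0192
```

```bash
python3 -c "
from h import *;rep()";python3 arc.py 196.8 0.6 10;python3 arc.py 202.8 0.6 10
```

```text
t 13.10 rack [-51.5 -16.3] rad 54.0 ang 197.5 tool yaw 0.359 Ftan(resist+) 6.1 Frad(out) -3.4 Fz 5.1 w 0.0192
197.4 [0.02, 0.06, 0]
198.0 [0.03, 0.11, 0]
198.6 [0.05, 0.16, 0]
199.2 [0.07, 0.22, 0]
199.8 [0.09, 0.27, 0]
200.4 [0.11, 0.33, 0]
201.0 [0.13, 0.38, 0]
201.6 [0.15, 0.44, 0]
202.2 [0.17, 0.49, 0]
202.8 [0.20, 0.54, 0]
203.4 [0.02, 0.05, 0]
204.0 [0.05, 0.11, 0]
204.6 [0.07, 0.16, 0]
205.2 [0.09, 0.21, 0]
205.8 [0.12, 0.26, 0]
206.4 [0.14, 0.31, 0]
207.0 [0.17, 0.37, 0]
207.6 [0.20, 0.42, 0]
208.2 [0.22, 0.47, 0]
208.8 [0.25, 0.52, 0]
```

apply_moves:
  moves:
    - [[0.02,0.06,0],[0,0,0],0.1]
    - [[0.04,0.11,0],[0,0,0],0.1]
    - [[0.06,0.16,0],[0,0,0],0.1]
    - [[0.08,0.22,0],[0,0,0],0.1]
    - [[0.1,0.27,0],[0,0,0],0.1]
    - [[0.12,0.33,0],[0,0,0],0.1]
    - [[0.15,0.38,0],[0,0,0],0.1]
    - [[0.17,0.44,0],[0,0,0],0.1]
    - [[0.19,0.49,0],[0,0,0],0.1]
    - [[0.22,0.54,0],[0,0,0],0.1]

```text
time: 13.93
tool_pos: [0.4928, -0.1267, 0.0959]
ee_rot: [-3.14, -0.002, 0.359]
wrist_force: [-2.5, 6.1, 5.8]
width: 0.0191
```

```bash
python3 -c "
from h import *;rep()"
```

```text
t 13.93 rack [-49.6 -21.6] rad 54.1 ang 203.6 tool yaw 0.359 Ftan(resist+) 6.1 Frad(out) -2.4 Fz 5.8 w 0.0191
```

apply_moves:
  moves:
    - [[0.02,0.05,0],[0,0,0],0.1]
    - [[0.05,0.11,0],[0,0,0],0.1]
    - [[0.07,0.16,0],[0,0,0],0.1]
    - [[0.09,0.21,0],[0,0,0],0.1]
    - [[0.12,0.26,0],[0,0,0],0.1]
    - [[0.14,0.31,0],[0,0,0],0.1]
    - [[0.17,0.37,0],[0,0,0],0.1]
    - [[0.2,0.42,0],[0,0,0],0.1]
    - [[0.22,0.47,0],[0,0,0],0.1]
    - [[0.25,0.52,0],[0,0,0],0.1]

```text
time: 14.77
tool_pos: [0.4968, -0.1306, 0.0959]
ee_rot: [-3.139, -0.002, 0.359]
wrist_force: [-1.2, 6.4, 5.4]
width: 0.019
```

```bash
python3 -c "
from h import *;rep()";python3 arc.py 208.8 0.6 10;python3 arc.py 214.8 0.6 10
```

```text
t 14.77 rack [-47.2 -26.7] rad 54.3 ang 209.5 tool yaw 0.359 Ftan(resist+) 5.0 Frad(out) -4.1 Fz 5.4 w 0.019
209.4 [0.03, 0.05, 0]
210.0 [0.06, 0.10, 0]
210.6 [0.09, 0.15, 0]
211.2 [0.12, 0.20, 0]
211.8 [0.15, 0.25, 0]
212.4 [0.18, 0.30, 0]
213.0 [0.21, 0.35, 0]
213.6 [0.24, 0.39, 0]
214.2 [0.27, 0.44, 0]
214.8 [0.30, 0.49, 0]
215.4 [0.03, 0.05, 0]
216.0 [0.07, 0.09, 0]
216.6 [0.10, 0.14, 0]
217.2 [0.14, 0.19, 0]
217.8 [0.17, 0.23, 0]
218.4 [0.21, 0.28, 0]
219.0 [0.24, 0.32, 0]
219.6 [0.28, 0.37, 0]
220.2 [0.32, 0.41, 0]
220.8 [0.35, 0.45, 0]
```

apply_moves:
  moves:
    - [[0.04,0.04,0],[0,0,0],0.1]
    - [[0.07,0.09,0],[0,0,0],0.1]
    - [[0.1,0.14,0],[0,0,0],0.1]
    - [[0.14,0.18,0],[0,0,0],0.1]
    - [[0.17,0.23,0],[0,0,0],0.1]
    - [[0.2,0.28,0],[0,0,0],0.1]
    - [[0.24,0.33,0],[0,0,0],0.1]
    - [[0.27,0.37,0],[0,0,0],0.1]
    - [[0.3,0.42,0],[0,0,0],0.1]
    - [[0.33,0.47,0],[0,0,0],0.1]

```text
time: 15.6
tool_pos: [0.5012, -0.134, 0.0959]
ee_rot: [-3.14, -0.001, 0.359]
wrist_force: [-3.2, 5.9, 5.5]
width: 0.0194
```

```bash
python3 -c "
from h import *;rep()"
```

```text
t 15.60 rack [-44.3 -31.5] rad 54.4 ang 215.4 tool yaw 0.359 Ftan(resist+) 5.9 Frad(out) -3.1 Fz 5.5 w 0.0194
```

apply_moves:
  moves:
    - [[0.03,0.05,0],[0,0,0],0.1]
    - [[0.07,0.09,0],[0,0,0],0.1]
    - [[0.1,0.14,0],[0,0,0],0.1]
    - [[0.14,0.18,0],[0,0,0],0.1]
    - [[0.17,0.23,0],[0,0,0],0.1]
    - [[0.21,0.27,0],[0,0,0],0.1]
    - [[0.25,0.32,0],[0,0,0],0.1]
    - [[0.28,0.36,0],[0,0,0],0.1]
    - [[0.32,0.4,0],[0,0,0],0.1]
    - [[0.36,0.44,0],[0,0,0],0.1]

```text
time: 16.43
tool_pos: [0.5059, -0.1371, 0.0959]
ee_rot: [-3.14, -0.001, 0.358]
wrist_force: [-3.4, 5.1, 5.6]
width: 0.0194
```

```bash
python3 -c "
from h import *;rep()";python3 arc.py 220.8 0.6 10;python3 arc.py 226.8 0.6 10
```

```text
t 16.43 rack [-41. -36.] rad 54.5 ang 221.2 tool yaw 0.358 Ftan(resist+) 5.4 Frad(out) -2.9 Fz 5.6 w 0.0194
221.4 [0.04, 0.04, 0]
222.0 [0.08, 0.09, 0]
222.6 [0.11, 0.13, 0]
223.2 [0.15, 0.17, 0]
223.8 [0.19, 0.21, 0]
224.4 [0.23, 0.25, 0]
225.0 [0.27, 0.30, 0]
225.6 [0.32, 0.34, 0]
226.2 [0.36, 0.38, 0]
226.8 [0.40, 0.42, 0]
227.4 [0.04, 0.04, 0]
228.0 [0.08, 0.08, 0]
228.6 [0.13, 0.12, 0]
229.2 [0.17, 0.15, 0]
229.8 [0.21, 0.19, 0]
230.4 [0.26, 0.23, 0]
231.0 [0.30, 0.26, 0]
231.6 [0.35, 0.30, 0]
232.2 [0.39, 0.34, 0]
232.8 [0.44, 0.37, 0]
```

apply_moves:
  moves:
    - [[0.04,0.04,0],[0,0,0],0.1]
    - [[0.08,0.09,0],[0,0,0],0.1]
    - [[0.12,0.13,0],[0,0,0],0.1]
    - [[0.16,0.17,0],[0,0,0],0.1]
    - [[0.2,0.21,0],[0,0,0],0.1]
    - [[0.24,0.25,0],[0,0,0],0.1]
    - [[0.28,0.29,0],[0,0,0],0.1]
    - [[0.33,0.33,0],[0,0,0],0.1]
    - [[0.37,0.37,0],[0,0,0],0.1]
    - [[0.41,0.41,0],[0,0,0],0.1]

```text
time: 17.27
tool_pos: [0.511, -0.1396, 0.0959]
ee_rot: [-3.14, -0.0, 0.358]
wrist_force: [-4.0, 5.2, 6.0]
width: 0.0195
```

```bash
python3 -c "
from h import *;rep()"
```

```text
t 17.27 rack [-37.2 -40.1] rad 54.7 ang 227.2 tool yaw 0.358 Ftan(resist+) 5.7 Frad(out) -3.3 Fz 6.0 w 0.0195
```

apply_moves:
  moves:
    - [[0.04,0.04,0],[0,0,0],0.1]
    - [[0.08,0.08,0],[0,0,0],0.1]
    - [[0.13,0.12,0],[0,0,0],0.1]
    - [[0.18,0.15,0],[0,0,0],0.1]
    - [[0.22,0.18,0],[0,0,0],0.1]
    - [[0.27,0.22,0],[0,0,0],0.1]
    - [[0.31,0.25,0],[0,0,0],0.1]
    - [[0.36,0.29,0],[0,0,0],0.1]
    - [[0.4,0.33,0],[0,0,0],0.1]
    - [[0.45,0.36,0],[0,0,0],0.1]

```text
time: 18.1
tool_pos: [0.5162, -0.1416, 0.0959]
ee_rot: [-3.14, 0.0, 0.358]
wrist_force: [-4.6, 4.5, 6.8]
width: 0.0193
```

```bash
python3 -c "
from h import *;rep()";python3 arc.py 232.8 0.6 10;python3 arc.py 238.8 0.6 10
```

```text
t 18.10 rack [-32.9 -43.9] rad 54.8 ang 233.1 tool yaw 0.358 Ftan(resist+) 5.7 Frad(out) -3.0 Fz 6.8 w 0.0193
233.4 [0.05, 0.03, 0]
234.0 [0.09, 0.07, 0]
234.6 [0.14, 0.10, 0]
235.2 [0.19, 0.14, 0]
235.8 [0.23, 0.17, 0]
236.4 [0.28, 0.20, 0]
237.0 [0.33, 0.23, 0]
237.6 [0.38, 0.26, 0]
238.2 [0.43, 0.29, 0]
238.8 [0.48, 0.32, 0]
239.4 [0.05, 0.03, 0]
240.0 [0.10, 0.06, 0]
240.6 [0.15, 0.09, 0]
241.2 [0.20, 0.12, 0]
241.8 [0.25, 0.14, 0]
242.4 [0.30, 0.17, 0]
243.0 [0.35, 0.20, 0]
243.6 [0.40, 0.22, 0]
244.2 [0.46, 0.25, 0]
244.8 [0.51, 0.27, 0]
```

apply_moves:
  moves:
    - [[0.05,0.03,0],[0,0,0],0.1]
    - [[0.1,0.06,0],[0,0,0],0.1]
    - [[0.15,0.09,0],[0,0,0],0.1]
    - [[0.2,0.13,0],[0,0,0],0.1]
    - [[0.24,0.16,0],[0,0,0],0.1]
    - [[0.29,0.19,0],[0,0,0],0.1]
    - [[0.34,0.22,0],[0,0,0],0.1]
    - [[0.39,0.25,0],[0,0,0],0.1]
    - [[0.44,0.28,0],[0,0,0],0.1]
    - [[0.49,0.31,0],[0,0,0],0.1]

```text
time: 18.93
tool_pos: [0.5209, -0.1429, 0.0959]
ee_rot: [-3.139, 0.003, 0.358]
wrist_force: [-7.1, 4.5, 7.2]
width: 0.0189
```

```bash
python3 -c "
from h import *;rep()"
```

```text
t 18.93 rack [-29.  -46.7] rad 55.0 ang 238.2 tool yaw 0.358 Ftan(resist+) 7.8 Frad(out) -3.0 Fz 7.2 w 0.0189
```

Force rose to 7.8 N from a baseline of about 5.7 N, and the tool advanced less than commanded. That looks like contact with the stop. I'll take a smaller step to confirm.

apply_moves:
  moves:
    - [[0.03,0.02,0],[0,0,0],0.1]
    - [[0.06,0.04,0],[0,0,0],0.1]
    - [[0.09,0.055,0],[0,0,0],0.1]
    - [[0.12,0.07,0],[0,0,0],0.1]
    - [[0.15,0.09,0],[0,0,0],0.1]
    - [[0.18,0.1,0],[0,0,0],0.1]
    - [[0.21,0.12,0],[0,0,0],0.1]
    - [[0.24,0.135,0],[0,0,0],0.1]
    - [[0.27,0.15,0],[0,0,0],0.1]
    - [[0.3,0.17,0],[0,0,0],0.1]

```text
time: 19.77
tool_pos: [0.5237, -0.1434, 0.0959]
ee_rot: [-3.139, 0.004, 0.358]
wrist_force: [-8.6, 4.7, 8.7]
width: 0.0194
```

```bash
python3 -c "
from h import *;rep()"
```

```text
t 19.77 rack [-26.6 -48.2] rad 55.0 ang 241.1 tool yaw 0.358 Ftan(resist+) 9.2 Frad(out) -3.4 Fz 8.7 w 0.0194
```

The step of 2.8 mm added 1.4 N, which matches the rubber's rate. Total rise is about 3.5 N, roughly 9–10 N on the bar, so I'll stop here, ease off the arm's own spring and open.

apply_moves:
  moves:
    - [[0.3,0.17,0],[0,0,0],0.1]
    - [[0.3,0.17,0],[0,0,0],0.1]
    - [[0.3,0.17,0],[0,0,0],0.1]
    - [[0.3,0.17,0],[0,0,0],0.1]
    - [[0.3,0.17,0],[0,0,0],0.1]
    - [[0.3,0.17,0],[0,0,0],0.1]
    - [[0.3,0.17,0],[0,0,0],0.1]
    - [[0.3,0.17,0],[0,0,0],0.1]
    - [[0.3,0.17,0],[0,0,0],0.1]
    - [[0.3,0.17,0],[0,0,0],0.1]

```text
time: 20.6
tool_pos: [0.527, -0.144, 0.0959]
ee_rot: [-3.139, 0.004, 0.358]
wrist_force: [-8.8, 4.9, 8.3]
width: 0.0193
```

```bash
python3 -c "
from h import *;rep()"
```

```text
t 20.60 rack [-23.7 -49.8] rad 55.2 ang 244.6 tool yaw 0.358 Ftan(resist+) 9.2 Frad(out) -4.1 Fz 8.3 w 0.0193
```

I repeated the shift by mistake. Rows are relative to the pose at the start of each call, so it advanced another 3.4 mm to about 14–15 N on the bar. That is still below 22 N. I'll back the command off a little before opening.

apply_moves:
  moves:
    - [[-0.04,-0.03,0],[0,0,0],0.1]
    - [[-0.08,-0.06,-0.05],[0,0,0],0.1]
    - [[-0.12,-0.1,-0.1],[0,0,0],0.1]
    - [[-0.16,-0.13,-0.1],[0,0,0],0.1]
    - [[-0.2,-0.16,-0.1],[0,0,0],0.1]
    - [[-0.24,-0.19,-0.1],[0,0,0],0.1]
    - [[-0.24,-0.19,-0.1],[0,0,0],0.1]
    - [[-0.24,-0.19,-0.1],[0,0,0],0.1]
    - [[-0.24,-0.19,-0.1],[0,0,0],0.1]
    - [[-0.24,-0.19,-0.1],[0,0,0],0.1]

```text
time: 21.43
tool_pos: [0.5267, -0.1439, 0.0959]
ee_rot: [3.141, -0.001, 0.358]
wrist_force: [-3.5, 3.0, 5.2]
width: 0.0193
```

```bash
python3 -c "
from h import *;rep()"
```

```text
t 21.43 rack [-23.9 -49.7] rad 55.1 ang 244.3 tool yaw 0.358 Ftan(resist+) 3.7 Frad(out) -2.7 Fz 5.2 w 0.0193
```

apply_moves:
  moves:
    - [[-0.05,-0.05,-0.05],[0,0,0],0.1]
    - [[-0.1,-0.1,-0.1],[0,0,0],0.1]
    - [[-0.15,-0.15,-0.15],[0,0,0],0.1]
    - [[-0.2,-0.2,-0.2],[0,0,0],0.1]
    - [[-0.23,-0.23,-0.2],[0,0,0],0.1]
    - [[-0.26,-0.26,-0.2],[0,0,0],0.1]
    - [[-0.26,-0.26,-0.2],[0,0,0],0.1]
    - [[-0.26,-0.26,-0.2],[0,0,0],0.1]
    - [[-0.26,-0.26,-0.2],[0,0,0],0.1]
    - [[-0.26,-0.26,-0.2],[0,0,0],0.1]

```text
time: 22.27
tool_pos: [0.5226, -0.1429, 0.0962]
ee_rot: [3.141, 0.002, 0.357]
wrist_force: [1.5, -2.6, -10.7]
width: 0.0196
```

```bash
python3 -c "
from h import *;rep()"
```

```text
t 22.27 rack [-27.4 -47.3] rad 54.7 ang 239.9 tool yaw 0.357 Ftan(resist+) -1.9 Frad(out) 2.4 Fz -10.7 w 0.0196
```

apply_moves:
  moves:
    - [[0,0,0.1],[0,0,0],0.15]
    - [[0,0,0.1],[0,0,0],0.25]
    - [[0,0,0.1],[0,0,0],0.4]
    - [[0,0,0],[0,0,0],0.5]
    - [[0,0,0],[0,0,0],0.5]
    - [[0,0,-1],[0,0,0],0.5]
    - [[0,0,-3],[0,0,0],0.5]
    - [[0,0,-5.5],[0,0,0],0.5]
    - [[0,0,-8],[0,0,0],0.5]
    - [[0,0,-10],[0,0,0],0.5]

```text
time: 23.1
tool_pos: [0.5237, -0.1423, 0.2007]
ee_rot: [3.14, -0.003, 0.358]
wrist_force: [0.3, -0.1, 0.7]
width: 0.0469
```

```bash
python3 - <<'E'
from h import *
from bench import optics
rep()
c=optics.get_calibration("wrist")
cv2.imwrite("pics/w7.png",optics.snapshot("wrist")[:,:,::-1])
for a in range(232,252,2):
    k=np.deg2rad(a); print(a,proj(c,rack2w(P0,(55*np.cos(k),55*np.sin(k),120)))[0].round(1))
print(proj(c,rack2w(P0,(0,0,74))))
f=2.1
go(rack2w(P0,(81,62-45*np.cos(f)+8*np.sin(f),180))[0],.358)
E
```

```text
t 23.10 rack [-26.1 -47.1] rad 53.9 ang 241.0 tool yaw 0.358 Ftan(resist+) -0.3 Frad(out) 0.1 Fz 0.7 w 0.0469
232 [311.  253.9]
234 [312.7 251.8]
236 [314.2 249.7]
238 [315.7 247.5]
240 [317.1 245.2]
242 [318.5 242.9]
244 [319.7 240.5]
246 [320.9 238.1]
248 [322.  235.6]
250 [323.  233.1]
[[257.00623582 195.94773423]]
t 23.15 shift [ 10.53 -14.04   3.03] rot [ 0.0073 -0.0087  0.0001] F [ 1.29 -0.51  3.54] w 0.0469
```

View pics/w7.png

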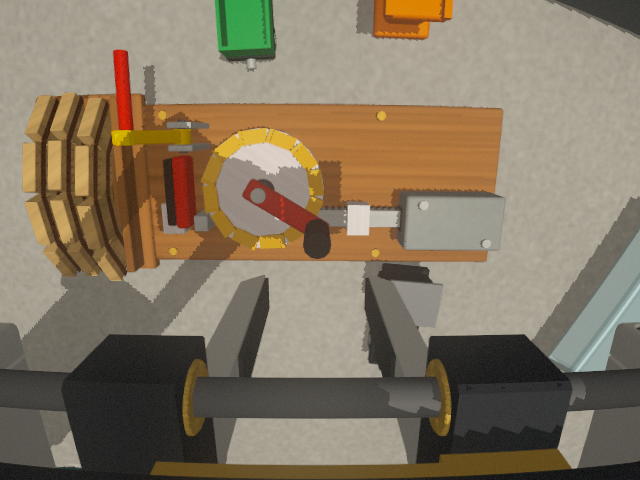

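```bash
python3 - <<'E'
import cv2
a=cv2.imread("pics/w7.png")[170:290,240:380]
cv2.imwrite("pics/w7c.png",cv2.convertScaleAbs(cv2.resize(a,None,fx=5,fy=5,interpolation=cv2.INTER_CUBIC),alpha=1.8))
E
```

```text
(no output)
```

View pics/w7c.png

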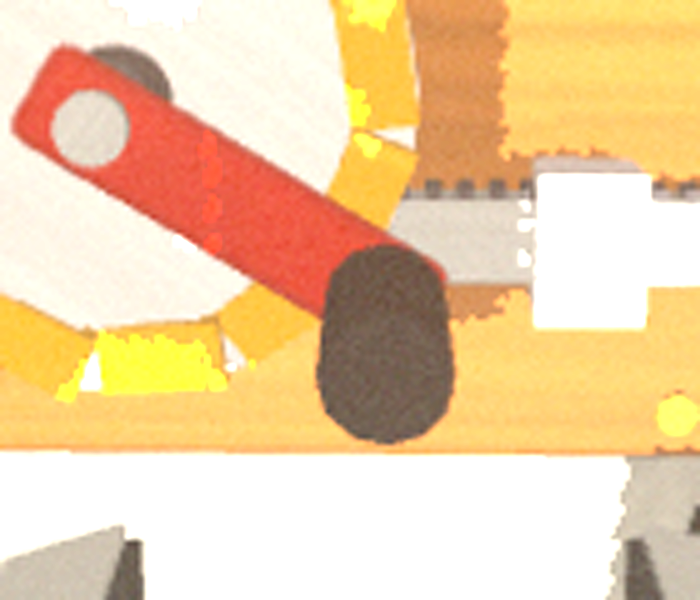

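The knob is at about 240° (top at (317,245)), i.e. about 6° past contact, roughly 8 N on the bar. Now I'll move over the open pawl's pin.

apply_moves:
  moves:
    - [[2,-2.7,0],[0,0,0],0.4]
    - [[4,-5.4,0],[0,0,0],0.3]
    - [[6,-8,0],[0,0,0],0.3]
    - [[8,-10.6,0],[0,0,0],0.3]
    - [[9.5,-12.7,0],[0,0,0],0.3]
    - [[10.5,-14,0],[0,0,0],0.3]
    - [[10.5,-14,0],[0,0,0],0.3]
    - [[10.5,-14,0],[0,0,0],0.3]
    - [[10.5,-14,0],[0,0,0],0.3]
    - [[10.5,-14,0],[0,0,0],0.3]

```text
time: 23.98
tool_pos: [0.5723, 0.0244, 0.1973]
ee_rot: [3.141, 0.0, 0.356]
wrist_force: [0.4, -0.5, -1.3]
width: 0.0283
```

```bash
python3 - <<'E'
from h import *
from bench import optics
c=optics.get_calibration("wrist")
cv2.imwrite("pics/w8.png",optics.snapshot("wrist")[:,:,::-1])
for f in (2.0,2.1,2.2):
  q=lambda x:(x,62-45*np.cos(f)+8*np.sin(f),62+45*np.sin(f)+8*np.cos(f))
  print(f,[proj(c,rack2w(P0,q(x)))[0].round(0) for x in (106,46)])
f=2.1
go(rack2w(P0,(81,62-45*np.cos(f)+8*np.sin(f),62+45*np.sin(f)+8*np.cos(f)-6))[0],.358)
E
```

```text
2.0 [array([322., 199.]), array([322., 277.])]
2.1 [array([317., 198.]), array([317., 276.])]
2.2 [array([313., 198.]), array([313., 274.])]
t 24.03 shift [ 0.33  0.03 11.16] rot [ 0.0004  0.0001 -0.0019] F [-0.77  0.16 -0.71] w 0.0279
```

View pics/w8.png

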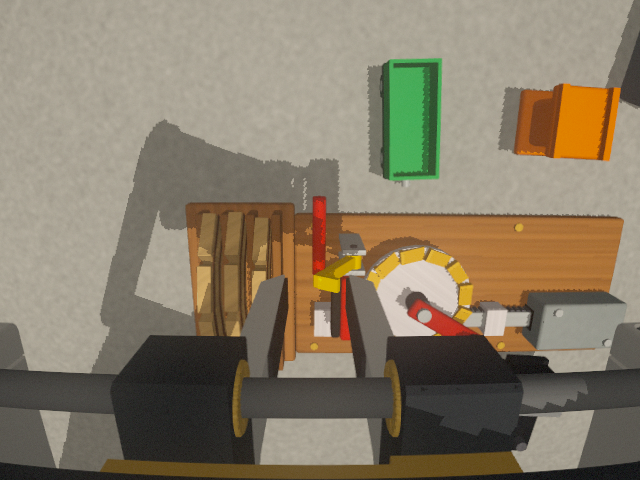

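apply_moves:
  moves:
    - [[0.3,0.12,2.5],[0,0,0],0.25]
    - [[0.3,0.12,5],[0,0,0],0.25]
    - [[0.3,0.12,7.5],[0,0,0],0.25]
    - [[0.3,0.12,9.5],[0,0,0],0.25]
    - [[0.3,0.12,10.7],[0,0,0],0.25]
    - [[0.3,0.12,11.1],[0,0,0],0.25]
    - [[0.3,0.12,11.1],[0,0,0],0.25]
    - [[0.3,0.12,11.1],[0,0,0],0.2]
    - [[0.3,0.12,11.1],[0,0,0],0.15]
    - [[0.3,0.12,11.1],[0,0,0],0.15]

```text
time: 24.87
tool_pos: [0.5769, 0.0253, 0.0881]
ee_rot: [3.14, -0.003, 0.358]
wrist_force: [0.8, -0.6, 0.6]
width: 0.0146
```

```bash
python3 - <<'E'
from h import *
from bench import optics
cv2.imwrite("pics/w9.png",optics.snapshot("wrist")[:,:,::-1])
f=2.1
pf=lambda f:np.array([62-45*np.cos(f)+8*np.sin(f),62+45*np.sin(f)+8*np.cos(f)])
go(rack2w(P0,(81,*(pf(2.1)-[0,6])))[0],.358)
for f in np.arange(2.1,-.05,-.1):
    d=pf(f)-pf(2.1); print(round(f,1),"[0, %.2f, %.2f]"%(-d[0]/10,-d[1]/10))
E
```

```text
t 24.92 shift [-0.13 -0.03  0.21] rot [ 0.0013 -0.0027 -0.0002] F [-0.12  0.22 -0.21] w 0.0144
2.1 [0, -0.00, -0.00]
2.0 [0, 0.36, -0.28]
1.9 [0, 0.75, -0.52]
1.8 [0, 1.16, -0.72]
1.7 [0, 1.59, -0.88]
1.6 [0, 2.03, -0.99]
1.5 [0, 2.48, -1.06]
1.4 [0, 2.94, -1.09]
1.3 [0, 3.40, -1.07]
1.2 [0, 3.85, -1.00]
1.1 [0, 4.29, -0.89]
1.0 [0, 4.72, -0.74]
0.9 [0, 5.13, -0.54]
0.8 [0, 5.52, -0.30]
0.7 [0, 5.89, -0.03]
0.6 [0, 6.22, 0.28]
0.5 [0, 6.53, 0.62]
0.4 [0, 6.80, 0.99]
0.3 [0, 7.02, 1.39]
0.2 [0, 7.21, 1.80]
0.1 [0, 7.36, 2.24]
-0.0 [0, 7.46, 2.68]
```

View pics/w9.png

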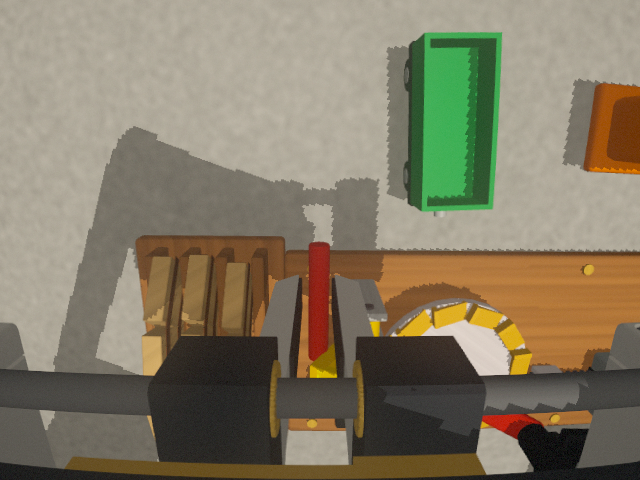

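The pin sits between the fingers, at (319,242–360). I'll carry it back loosely caged.

apply_moves:
  moves:
    - [[0,0.36,-0.1],[0,0,0],0.14]
    - [[0,0.75,-0.35],[0,0,0],0.14]
    - [[0,1.16,-0.55],[0,0,0],0.14]
    - [[0,1.59,-0.7],[0,0,0],0.14]
    - [[0,2.03,-0.8],[0,0,0],0.14]
    - [[0,2.48,-0.88],[0,0,0],0.14]
    - [[0,2.94,-0.9],[0,0,0],0.14]
    - [[0,3.4,-0.88],[0,0,0],0.14]
    - [[0,3.7,-0.85],[0,0,0],0.14]
    - [[0,3.85,-0.82],[0,0,0],0.14]

```text
time: 25.75
tool_pos: [0.5893, -0.0113, 0.0942]
ee_rot: [3.141, 0.0, 0.357]
wrist_force: [-0.5, 1.0, -0.4]
width: 0.0128
```

```bash
python3 - <<'E'
from h import *
from bench import optics
c=optics.get_calibration("wrist")
cv2.imwrite("pics/w10.png",optics.snapshot("wrist")[:,:,::-1])
pf=lambda f:np.array([62-45*np.cos(f)+8*np.sin(f),62+45*np.sin(f)+8*np.cos(f)])
for f in (1.1,1.2,1.3,1.4): print(f,proj(c,rack2w(P0,(106,*pf(f)))))
go(rack2w(P0,(81,*(pf(1.2)-[0,6])))[0],.358)
for f in np.arange(1.2,-.05,-.1):
    d=pf(f)-pf(1.2); print(round(f,1),"[0, %.2f, %.2f]"%(-d[0]/10,-d[1]/10))
E
```

```text
1.1 [[325.14825315 246.10094327]]
1.2 [[315.40677753 246.79957888]]
1.3 [[305.37892946 247.22259035]]
1.4 [[295.23906847 247.35957122]]
t 25.8 shift [-0.01 -0.06 -0.18] rot [ 0.0001  0.0005 -0.0009] F [ 1.16 -1.17 -0.27] w 0.0132
1.2 [0, -0.00, -0.00]
1.1 [0, 0.44, 0.11]
1.0 [0, 0.87, 0.27]
0.9 [0, 1.29, 0.46]
0.8 [0, 1.68, 0.70]
0.7 [0, 2.04, 0.97]
0.6 [0, 2.38, 1.28]
0.5 [0, 2.68, 1.62]
0.4 [0, 2.95, 1.99]
0.3 [0, 3.18, 2.39]
0.2 [0, 3.37, 2.81]
0.1 [0, 3.51, 3.24]
-0.0 [0, 3.62, 3.68]
```

View pics/w10.png

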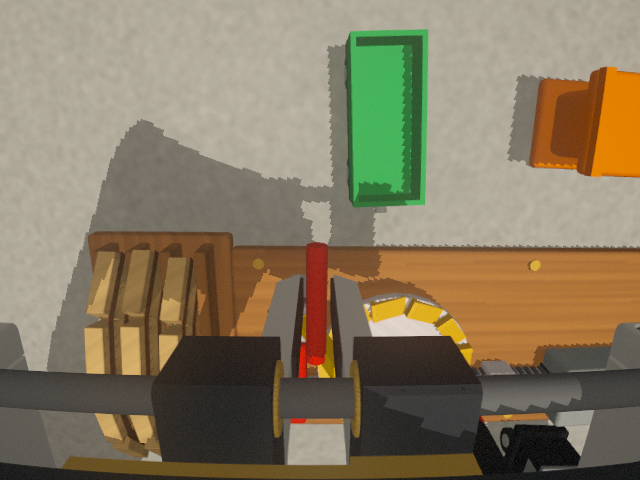

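Still caged at about 1.2 rad. I'll carry on down.

apply_moves:
  moves:
    - [[0,0.4,0.05],[0,0,0],0.14]
    - [[0,0.83,0.17],[0,0,0],0.14]
    - [[0,1.24,0.36],[0,0,0],0.14]
    - [[0,1.63,0.6],[0,0,0],0.14]
    - [[0,2,0.87],[0,0,0],0.14]
    - [[0,2.33,1.18],[0,0,0],0.14]
    - [[0,2.63,1.52],[0,0,0],0.14]
    - [[0,2.9,1.89],[0,0,0],0.14]
    - [[0,3.13,2.29],[0,0,0],0.14]
    - [[0,3.32,2.7],[0,0,0],0.14]

```text
time: 26.63
tool_pos: [0.6009, -0.042, 0.067]
ee_rot: [3.142, 0.0, 0.358]
wrist_force: [-0.3, -1.0, -0.9]
width: 0.0132
```

```bash
python3 - <<'E'
from h import *
from bench import optics
c=optics.get_calibration("wrist")
cv2.imwrite("pics/w11.png",optics.snapshot("wrist")[:,:,::-1])
pf=lambda f:np.array([62-45*np.cos(f)+8*np.sin(f),62+45*np.sin(f)+8*np.cos(f)])
for f in (0,.1,.2,.3,.4): print(f,proj(c,rack2w(P0,(106,*pf(f)))))
go(rack2w(P0,(81,*(pf(0)-[0,6])))[0],.358)
E
```

```text
0 [[322.52773867 241.25169189]]
0.1 [[320.4699806  243.83370031]]
0.2 [[317.34590741 246.46232353]]
0.3 [[313.11965546 249.10716867]]
0.4 [[307.77177103 251.73328697]]
t 26.68 shift [0.   0.25 0.7 ] rot [ 0.0002  0.001  -0.0005] F [ 1.68 -1.22 -0.82] w 0.0129
```

View pics/w11.png

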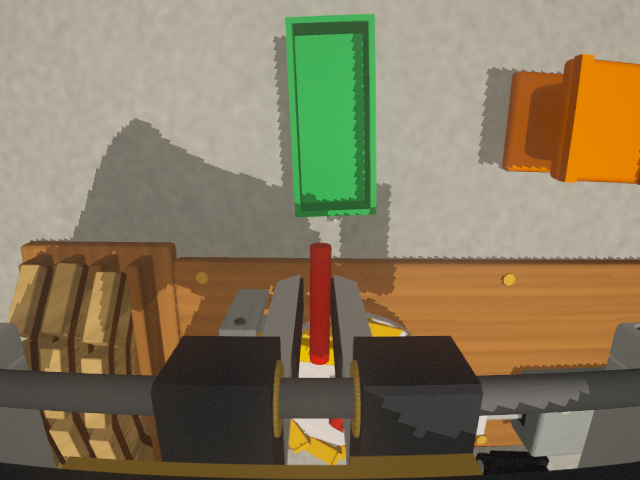

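The pin end at (320,243) gives about 0.1 rad, nearly down. I'll finish the motion, open, then lift.

apply_moves:
  moves:
    - [[0,0.1,0.2],[0,0,0],0.14]
    - [[0,0.2,0.4],[0,0,0],0.14]
    - [[0,0.2,0.5],[0,0,0],0.14]
    - [[0,0.2,0.5],[0,0,0],0.2]
    - [[0,0.2,0.5],[0,0,0],0.3]
    - [[0,0.2,0.5],[0,0,0],0.35]
    - [[0,0.2,0.5],[0,0,0],0.35]
    - [[0,0.2,0],[0,0,0],0.35]
    - [[0,0.2,-1.5],[0,0,0],0.35]
    - [[0,0.2,-4],[0,0,0],0.35]

```text
time: 27.52
tool_pos: [0.5994, -0.0432, 0.105]
ee_rot: [-3.138, 0.006, 0.358]
wrist_force: [0.4, -0.3, 0.1]
width: 0.0331
```

apply_moves:
  moves:
    - [[0,0,-3],[0,0,0],0.35]
    - [[0,0,-6],[0,0,0],0.35]
    - [[0,0,-9],[0,0,0],0.35]
    - [[-1,0.7,-11],[0,0,0],0.35]
    - [[-1,0.7,-12],[0,0,0],0.35]
    - [[-1,0.7,-12],[0,0,0],0.35]
    - [[-1,0.7,-12],[0,0,0],0.35]
    - [[-1,0.7,-12],[0,0,0],0.35]
    - [[-1,0.7,-12],[0,0,0],0.35]
    - [[-1,0.7,-12],[0,0,0],0.35]

```text
time: 28.35
tool_pos: [0.594, -0.0533, 0.2252]
ee_rot: [-3.14, 0.003, 0.358]
wrist_force: [0.2, -0.3, 0.3]
width: 0.0327
```

```bash
python3 - <<'E'
from h import *
from bench import optics
rep()
c=optics.get_calibration("wrist")
cv2.imwrite("pics/w12.png",optics.snapshot("wrist")[:,:,::-1])
cv2.imwrite("pics/s12.png",cv2.resize(optics.snapshot("scene")[180:330,280:480,::-1],None,fx=4,fy=4,interpolation=cv2.INTER_CUBIC))
S=optics.get_calibration("scene")
pf=lambda f:np.array([62-45*np.cos(f)+8*np.sin(f),62+45*np.sin(f)+8*np.cos(f)])
for f in (0,.1,.2,.3): print(f,proj(c,rack2w(P0,(106,*pf(f)))),((proj(S,rack2w(P0,(106,*pf(f))))-[280,180])*4).round(0))
for a in range(236,248,2):
    k=np.deg2rad(a); print(a,proj(c,rack2w(P0,(55*np.cos(k),55*np.sin(k),120)))[0].round(1))
E
```

```text
t 28.35 rack [70.8 11.6] rad 71.8 ang 9.3 tool yaw 0.358 Ftan(resist+) 0.3 Frad(out) 0.0 Fz 0.3 w 0.0327
0 [[310.71083391 179.25467622]] [[316. 451.]]
0.1 [[309.41675184 179.88910298]] [[319. 444.]]
0.2 [[307.56639157 180.52199279]] [[322. 437.]]
0.3 [[305.15972804 181.14618813]] [[327. 430.]]
236 [385.5 351.8]
238 [386.9 350.1]
240 [388.2 348.3]
242 [389.4 346.5]
244 [390.6 344.7]
246 [391.7 342.9]
```

View pics/w12.png

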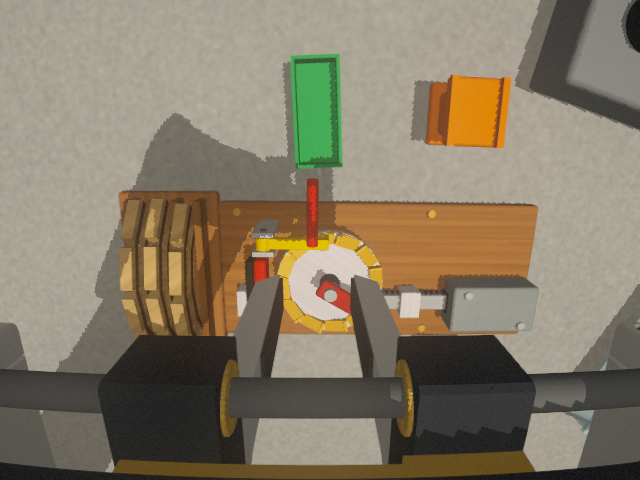

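View pics/s12.png

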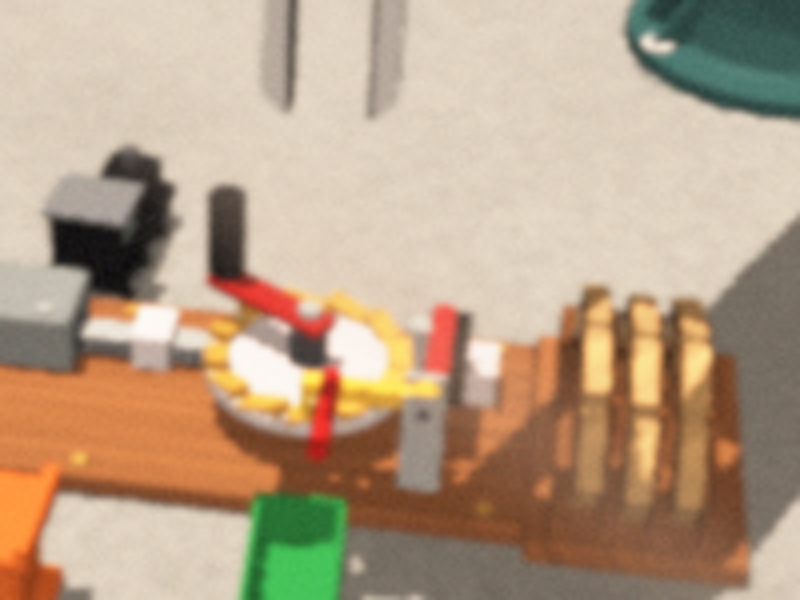

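```bash
python3 - <<'E'
from h import *
from bench import optics, robot
S=optics.get_calibration("scene");T=optics.get_calibration("top")
im=optics.snapshot("top")
cv2.imwrite("pics/t12.png",cv2.resize(im[160:340,180:410,::-1],None,fx=3.4,fy=3.3,interpolation=cv2.INTER_CUBIC))
for a in range(232,248,2):
    k=np.deg2rad(a);w=rack2w(P0,(55*np.cos(k),55*np.sin(k),120)); print(a,((proj(S,w)[0]-[280,180])*4).round(0),proj(T,w)[0])
print(robot.get_obs()["qvel"].round(3))
E
```

```text
232 [233. 185.] [316.24914551 267.14469848]
234 [230. 187.] [316.51383011 266.20808033]
236 [228. 188.] [316.74560748 265.26320179]
238 [225. 190.] [316.94421182 264.31122379]
240 [223. 191.] [317.10941834 263.35331474]
242 [220. 193.] [317.24104355 262.39064904]
244 [218. 194.] [317.3389453  261.42440563]
246 [216. 196.] [317.40302294 260.45576651]
[-0.001 -0.005 -0.008  0.     0.003 -0.001]
```

View pics/t12.png

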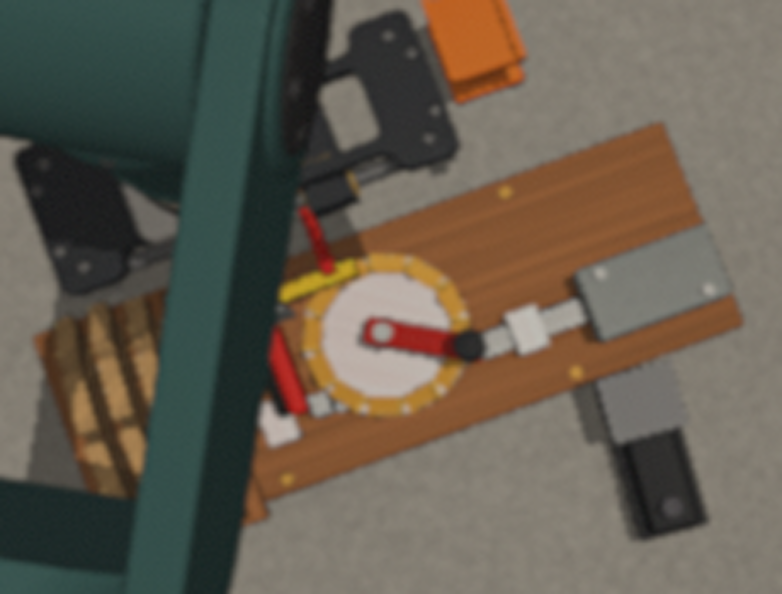

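```bash
python3 -c "
from bench import job
print(job.close_job())"
```

```text
the job is handed in; nothing more can be done
None
```

I threw the pawl back, wound the wheel to the stop, laid the pawl back on the teeth, let go and handed the job in at about 28.5 s. No verdict was reported, and the bar force below is worked out from feel and angle, not measured.

**Pawl thrown back:** The pin slipped out of the closed fingers near the end of the throw. The pawl still went fully open; the pictures showed it at about 2.1 rad.

**Winding:** I wound the knob at about 5 to 6 N. From about 234° on the knob's circle (rack axes) the force rose at about 0.5 N per mm, to roughly 3.5 N above the friction.

**Overshoot:** One move then repeated a shift by mistake and pushed another 3.4 mm, to an estimated 14–15 N on the bar, under the 22 N limit. I eased it back before opening the fingers.

**Last checks:**
- **Bar:** The knob stood at about 238–240°, some 4–6° past contact, which I put at 5–8 N on the bar.
- **Pawl:** It lay down on the teeth, tilted 0.1 rad or less.
- **Gripper:** It was clear of everything, with force readings near zero.
- **Tracks, toys and tray:** No shift of the tracks, tender, pier or shunter showed in the pictures, judged by eye. The final pictures did not include the whole tray, and no move took the arm near it after the first lift.

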